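# Put the bronze back into the sprung-lid dry chamber

### The arm

A 7-joint arm with a two-finger parallel gripper is mounted at the origin on a cart in front of the work surface, level with it; the furniture and walls round the work are solid. World frame = base frame: x ahead of the robot, y to its left, z up, the work surface at z = 0. Lengths are in m, angles in rad, forces in N, time in s.
With the tool pointing down it reaches from about 0.35 to 0.9 m from the base axis. Payload 19.9 kg.
Tool frame: the origin (TCP) lies midway between the tips of the shut fingers; the grasp point (between the pads) lies 19 mm behind it; z points along the fingers, y is the line along which they close (so a half turn about z gives the same grasp; the last joint's range is limited). The gripper opens to 94 mm and grips with 3 to 60 N. Pads are 16 mm wide; open, the fingers measure 119 mm over their backs; the gripper's body (75 mm by 177 mm) begins 78 mm behind the grasp point.
Start: joints at [1.208, 0.417, -0.01, 1.614, 0.005, 1.111, -0.053], TCP at [0.197, -0.593, 0.205] pointing down, gripper open.
Joint ranges: [-2.81, 2.81], [-0.39, 2.02], [-1.27, 1.25], [0.06, 2.57], [-1.19, 4.33], [0.19, 2], [-2.82, 2.82]. Speed limits (rad/s): [1.89, 1.89, 2.39, 2.39, 3.01, 3.01, 3.01].

### API

Orientations are given as [roll, pitch, yaw] about the fixed x, y, z axes, in that order (R = Rz(yaw) Ry(pitch) Rx(roll)).
In Python, from workcell import read_state, optics, ticket gives the robot as it stands. The module is installed in compiled form; this text tells all that it offers.
- The arm moves only by the tool arm_command, never from a script. Its argument "targets" is a list of rows, each an object with "dp": the shift along the tool's x, y, z normalised to -1 to 1, where 1 is 150 mm, a list of three; "angular": the turn, a rotation vector about the tool's x, y, z normalised to -1 to 1, where 1 is 180 degrees, a list of three. A call has 1 to 5 rows; each row is the pose to reach, as a shift and turn from the pose commanded when the call began, along the tool's axes at that moment, turning the shorter way round; what a row does not reach only later rows make up. A row lasts 1/12 s, in which the tool goes at most 41.7 mm and 7.16 degrees, less where a joint would pass 70% of its speed; a pose out of reach is approached as far as the arm can. A call with a number of a shift or a turn outside -1 to 1 is refused whole. A call with a gripper value outside its range is refused whole. "gripper" is the closure, from -1 (fully open) to 1 (shut), set as the call begins (left out, the last holds). The fingers move at their own pace and stop on an object; "newtons" is the grip in N (left out, the last holds). Time passes only in rows, so rows that repeat a pose let the fingers close. It gives the time, the measured TCP pose, the force, the opening and the grip force at its end, in the units of the state.
- read_state(): the state, without advancing time (a new reading comes with each control period).
- optics.capture(name): name is "side" or "top" or "wrist"; returns the picture (480x640x3 uint8, red, green, blue); there is no depth.
- optics.camera_info(name): a dict with "mtx" (3x3 intrinsics, pixels), "rvec" (rotation vector, rad) and "tvec" (3), from world to camera coordinates, as OpenCV has them. Camera axes: x right, y down, z forward; pixel columns grow to the right and rows downward; lengths in m; the calibration is good to about 2 mm. A picture is of the moment at which its call begins: read the wrist's pose just before it. camera_info takes no time and is no camera call; for the wrist camera it gives the pose at the moment of the call.
- ticket.hand_in(): hands the job in; it is judged then, once.
The state is a dict: "time_s": time; "joint_pos": joint angles; "joint_velocities": joint speeds; "effort": joint torques, N m; "ee_pos": TCP position; "tcp_rot": TCP orientation; "force": force on the tool from outside, world axes, zero at the start; "torque": the same for the moment, N m; "finger_gap": finger opening in m; "grip_force": force on a finger pad.
Only numpy, scipy, OpenCV 4.12 (cv2) and the standard library are available. Lean on these libraries where they do the work, as an engineer would, in place of code of your own. Each camera call takes 0.05 s, during which the arm holds its last target. There are 200 camera calls.

### The job

Put the corroded bronze brooch back into its dry chamber. First take the walnut block off the chamber's clear lid and set it flat on the desk; then press the blue catch paddle and keep everything clear of the lid while its spring swings it fully open. Lay the brooch flat in the foam bay, lengthwise, either way round and without dropping it, then push the lid down until it latches and let go; do not push or tip the wash bottle, brush jar, mug or tub of cotton buds.

Things in the scene. Friction and masses are not known exactly. Their poses are not given: they have to be found in the camera images.
- chamber: White dry chamber, fixed, 160 mm deep (x), 240 mm wide (y), walls 6 mm, rim 55 mm high. Origin: centre of its underside, on the desk; x points from its front (catch) to its rear (hinge), z up; its yaw varies. Inside, a charcoal foam bay in front and a grey desiccant cassette with orange windows, 50 mm high, behind it (x +11 to +73 mm).
- bay (a point): Centre of the foam bay's floor, 33 mm in front of the chamber's origin, 36 mm above the desk; axes as the chamber's. The bay is 72 mm (x) by 204 mm (y) with a foam kerb 12 mm high round it. The front wall's rim stands 19 mm above this floor, its inner face 41 mm in front of this point.
- lid_cover: The clear box-shaped lid with grey edges, 161 x 240 x 33 mm; origin: middle of its hinge line; x to the rear, z up when shut. Shut, its flat top is 88 mm above the desk. A steel lip sticks 12 mm out of its front, mid width, at hinge height. Fully open it leans over the cassette: its lower front edge is then 37 mm behind the chamber's origin, 209 mm above the desk.
- lid (a joint): Lid angle: 0 shut, 1.3 fully open (stop). A damped spring opens it in about 1 s; shut, only the catch holds it (reads about 0.01). To shut it, push the outer face near the front edge (2 to 6 N) along the arc, right down to 0: the lip pushes the hook aside and clicks under it. Let go sooner and it springs open.
- lid_front (a point): Point on the lid's outer (top) face, mid width, 10 mm from the front edge, 150 mm from the hinge line and 33 mm above it when shut; moves with the lid. z is the outward normal of the top face, x points to the hinge.
- lid_hinge (a point): Middle of the lid's hinge line, 80 mm behind the chamber's origin, 55 mm high; the line runs along the chamber's y.
- latch (a joint): Angle of the blue catch paddle about its pivot, 89.5 mm in front of the chamber's origin, 30 mm high: 0 at rest, about 0.2 frees the lid, 0.32 fully down. Springs back when let go.
- paddle_end (a point): Point on top of the blue paddle (62 mm wide), mid width, 13 mm from its outer end, 39 mm high at rest. Press straight down here with 3 to 4 N, 10 to 15 mm deep (15: fully down). The lid's lip, 44 mm nearer the chamber, springs up beside whatever presses: a gripper body reaching over it gets hit; fingers nearer the hook block it.
- brooch: Green and brown corroded bronze brooch, 50 x 179 x 29 mm, 0.1 to 0.2 kg. Origin: centre of its underside; y from the pointed foot (-90 mm) to the coiled head (+85, 40 mm wide), z up. Flat foot plate 31 mm wide, 8 mm thick. From y = +15 to +34 mm the arched bow rises as an 11 mm wide web, z = 8 to 23 mm: good to grip across x, fingertips 10 mm above the underside. Centre of mass near y = +10.
- rest_block: Walnut rest block, 45 (x) x 85 (y) x 26 (z) mm, lying flat on the chamber's lid at the start. Origin: centre of its underside. Free desk for it: anywhere 0.44 to 0.66 m from the robot's base axis, within 33 degrees of straight ahead, clear of the things listed here; other clutter lies outside that area.
- brush_jar: Glass jar with brushes standing on the desk, 80 mm wide, 208 mm high. Origin: centre of its underside. Bystander.
- wash_bottle: Soft plastic wash bottle standing beside the brooch, 87 mm wide, 201 mm high. Origin: centre of its underside. Bystander.
- mug: Dotted mug, 82 mm wide, 114 mm with its handle, 91 mm high. Origin: centre of its underside. Bystander.
- cotton_buds: Clear tub of cotton buds, 77 mm wide, 82 mm high. Origin: centre of its underside. Bystander.
There are look-alikes about, which are no part of the job. There is more than one size of the rest_block; the job needs the largest.

How it is judged:
On the way, in this order (a step that is already met when the one before it is completed fails the run):
1. the walnut block has been set flat on the desk and let go, with the lid still shut (height (world z) of rest_block below 0.008 m and angle between rest_block's own z axis and vertical below 0.1 rad and contact force between the fingers and rest_block below 0.2 N and value of joint lid below 0.05 rad and linear speed of rest_block below 0.03 m/s), for 0.2 s.
2. the catch has been pressed and the lid has sprung fully open (value of joint lid above 1.2 rad), for 0.2 s.
3. the brooch lies flat in the foam bay, let go, with the lid open (z of brooch in the frame of bay between -0.004 and 0.004 m and x of brooch in the frame of bay between -0.022 and 0.022 m and y of brooch in the frame of bay between -0.022 and 0.022 m and angle between brooch's own z axis and vertical below 0.05 rad and contact force between the fingers and brooch below 0.2 N and value of joint lid above 1 rad), for 0.2 s.
At the end, for the whole second after the job is handed in: Brooch at rest in the foam bay (origin within 22 mm of its centre in x and y, 4 mm in height, tilt under 0.05 rad); lid shut and held by the catch (lid under 0.03 rad, catch back under 0.06 rad); walnut block at rest flat on the desk (underside under 8 mm, tilt under 0.1 rad) (z of brooch in the frame of bay between -0.004 and 0.004 m and x of brooch in the frame of bay between -0.022 and 0.022 m and y of brooch in the frame of bay between -0.022 and 0.022 m and angle between brooch's own z axis and vertical below 0.05 rad and height (world z) of rest_block below 0.008 m and angle between rest_block's own z axis and vertical below 0.1 rad and value of joint lid below 0.03 rad and value of joint latch below 0.06 rad and linear speed of each of brooch, rest_block below 0.02 m/s); the robot touches nothing.
It fails at once if the robot, the bronze or the block touches the lid (over 0.5 N) while it is springing open, before the bronze lies in the bay (value of joint lid between 0.06 and 1.15 rad and not (z of brooch in the frame of bay between -0.004 and 0.004 m and x of brooch in the frame of bay between -0.022 and 0.022 m and y of brooch in the frame of bay between -0.022 and 0.022 m and angle between brooch's own z axis and vertical below 0.05 rad) and contact force between any of the fingers, the arm, rest_block, brooch and lid_cover above 0.5 N).
It fails at once if the bronze or the block is dropped or thrown: it moves faster than 0.6 m/s with no finger on it ((linear speed of brooch above 0.6 m/s and contact force between the fingers and brooch below 0.05 N) or (linear speed of rest_block above 0.6 m/s and contact force between the fingers and rest_block below 0.05 N)).
It fails at once if the jar of brushes or the wash bottle is pushed more than 30 mm or tipped (distance of any of brush_jar, wash_bottle from where it was at the start of the episode above 0.03 m or angle between any of brush_jar, wash_bottle's own z axis and vertical above 0.25 rad).
It fails at once if the mug or the tub of cotton buds is pushed more than 30 mm or tipped (distance of any of mug, cotton_buds from where it was at the start of the episode above 0.03 m or angle between any of mug, cotton_buds's own z axis and vertical above 0.25 rad).
It also fails if it takes over 72 s, if anything falls off the work surface, if the arm or the gripper's body presses on something with over 40 N, if the wrist force passes 120 N, or if a joint passes its speed limit or range.

## Working session

There is one attempt and no reset: what is moved stays moved. The work goes in short steps, Python scripts to look and compute and a tool call to move; the robot and the scene stay as the last step left them, time stands still between calls to the robot, and variables do not carry over. Pictures are saved under pics/ and viewed, at most 10 in all, crops included, and the job is handed in when it is done.

Besides the shell and the picture viewer there is one more tool, called after "Call:" as a command line: name --argument value ..., lists and objects as JSON in quotes. arm_command: Moves the arm, as the interface text tells. Its arguments: {"type":"object","properties":{"targets":{"type":"array","items":{"type":"object","properties":{"dp":{"type":"array","items":{"type":"number","minimum":-1,"maximum":1}},"angular":{"type":"array","items":{"type":"number","minimum":-1,"maximum":1}}}}},"gripper":{"type":"number"},"newtons":{"type":"number"}},"required":["targets"]}

```bash
mkdir -p pics; ls; cat > h.py <<'E'
import numpy as np, cv2
from scipy.spatial.transform import Rotation as R
from workcell import read_state, optics, ticket
def cam(n):
    c=optics.camera_info(n); K=np.array(c['mtx'],float); r=cv2.Rodrigues(np.array(c['rvec'],float))[0]; t=np.array(c['tvec'],float).ravel()
    return K,r,t
def ray(n,uv,z,c=None):
    K,r,t=c or cam(n); uv=np.atleast_2d(np.array(uv,float))
    d=(np.linalg.inv(K)@np.c_[uv,np.ones(len(uv))].T).T@r; o=-r.T@t
    return o+d*((z-o[2])/d[:,2])[:,None]
def proj(n,p,c=None):
    K,r,t=c or cam(n); q=(np.atleast_2d(p)@r.T+t)@K.T; return q[:,:2]/q[:,2:]
def snap(n,f):
    im=optics.capture(n)[:,:,::-1].copy(); cv2.imwrite('pics/'+f,im); return im
def move(p,rpy=None):
    """dp in units (150mm) and angular (180deg) from the current pose to world p, rpy"""
    s=read_state(); T=R.from_euler('xyz',s['tcp_rot']); d=T.inv().apply(np.array(p)-s['ee_pos'])/.15
    a=(T.inv()*R.from_euler('xyz',rpy)).as_rotvec()/np.pi if rpy is not None else np.zeros(3)
    return d.round(4),a.round(4)
E
python3 - <<'E'
from h import *
s=read_state();print(s)
for n in('top','side'):
    snap(n,n+'0.png');K,r,t=cam(n);print(n,K.round(1).tolist(),(-r.T@t).round(3))
E
```

```text
pics
{'time_s': 0.0, 'joint_pos': array([ 1.20848537,  0.41798308, -0.01034536,  1.61418693,  0.00466549,
        1.11069454, -0.05297381]), 'joint_velocities': array([-0.00094927,  0.00041034,  0.00147723, -0.00136816,  0.00066029,
        0.00031793,  0.00130672]), 'effort': array([-2.41073167e-04, -8.51234150e+01,  6.38329145e-01, -4.25995588e+01,
       -4.89308161e-02,  1.86344830e-02,  1.48240833e-04]), 'ee_pos': array([ 0.19698434, -0.5927377 ,  0.20481404]), 'tcp_rot': array([-3.14034560e+00,  4.45118522e-05,  3.20868860e-01]), 'force': array([-0.05607175, -0.52728087, -0.20644485]), 'torque': array([-0.02058095, -0.01350502, -0.0397325 ]), 'grip_force': 0.0, 'finger_gap': 0.09379664060799305}
top [[477.8, 0.0, 322.6], [0.0, 477.8, 249.5], [0.0, 0.0, 1.0]] [ 0.35  -0.052  1.11 ]
side [[517.9, 0.0, 316.1], [0.0, 517.9, 242.7], [0.0, 0.0, 1.0]] [0.331 0.735 0.663]
```

View pics/top0.png

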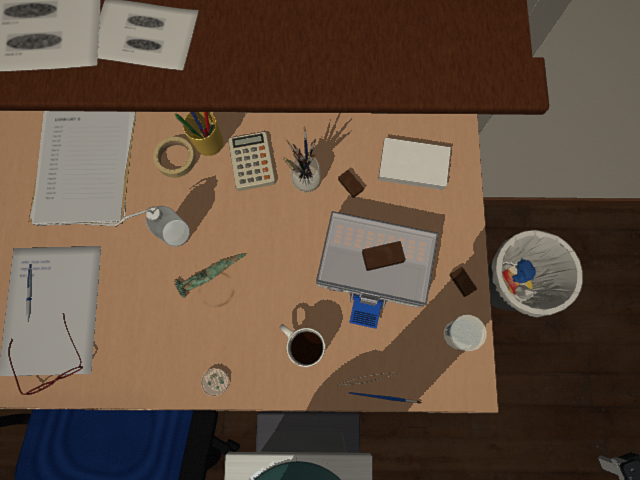

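View pics/side0.png

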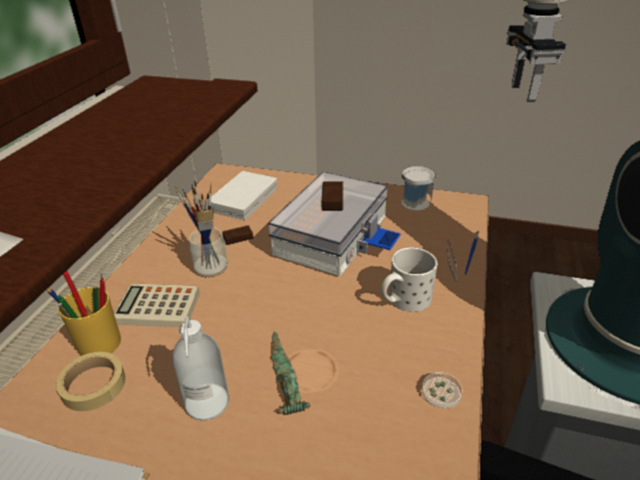

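Top view: the walnut candidates are the block on the lid (384,255), one on the desk (351,182) and one on the desk (463,281). The one on the lid is the largest and sits where the description says. The brooch is at (210,275) with its head on the left, paddle (366,310), bottle (170,228), jar (305,172), mug (305,345), tub (466,333).

```bash
python3 - <<'E'
from h import *
im=cv2.imread('pics/top0.png');hsv=cv2.cvtColor(im,cv2.COLOR_BGR2HSV)
c=im[195:340,300:490];cv2.imwrite('pics/crop0.png',cv2.resize(c,None,fx=4,fy=4,interpolation=cv2.INTER_CUBIC))
C=cam('top')
def blobs(name,m,z,roi,amin):
    M=np.zeros(m.shape,np.uint8);x0,y0,x1,y1=roi;M[y0:y1,x0:x1]=m[y0:y1,x0:x1]
    for k in cv2.findContours(M,cv2.RETR_EXTERNAL,cv2.CHAIN_APPROX_NONE)[0]:
        if cv2.contourArea(k)<amin: continue
        w=ray('top',k[:,0],z,C)[:,:2].astype(np.float32);r=cv2.minAreaRect(w);b=cv2.boxPoints(r)
        print(name,k[:,0].mean(0).round(0),'ctr',np.round(r[0],4),'size',np.round(r[1],4),'ang',round(r[2],1))
H,S,V=cv2.split(hsv)
blobs('block',((H<14)&(S>90)&(V<110)).astype(np.uint8),.114,(355,235,412,275),100)
blobs('wal',((H<14)&(S>90)&(V<110)).astype(np.uint8),.02,(330,160,370,200),50)
blobs('wal',((H<14)&(S>90)&(V<110)).astype(np.uint8),.02,(445,260,482,300),50)
blobs('paddle',((H>105)&(H<130)&(S>150)&(V>60)).astype(np.uint8),.039,(340,290,390,335),100)
blobs('brooch',((H>28)&(H<95)&(S>45)).astype(np.uint8),.012,(165,240,255,305),60)
print(hsv[275,210],hsv[288,182],hsv[255,242],hsv[270,225])
E
```

```text
block [383. 255.] ctr [ 0.5677 -0.1783] size [0.0462 0.0848] ang 13.4
wal [351. 184.] ctr [ 0.7655 -0.1157] size [0.0677 0.0397] ang 38.0
wal [462. 281.] ctr [ 0.5285 -0.3733] size [0.0638 0.0425] ang 25.6
paddle [365. 311.] ctr [ 0.4557 -0.145 ] size [0.0641 0.0629] ang 78.1
brooch [201. 277.] ctr [0.5461 0.2275] size [0.0446 0.146 ] ang 35.8
[ 43  61 100] [42 67 38] [64 68 90] [ 14 114 156]
```

View pics/crop0.png

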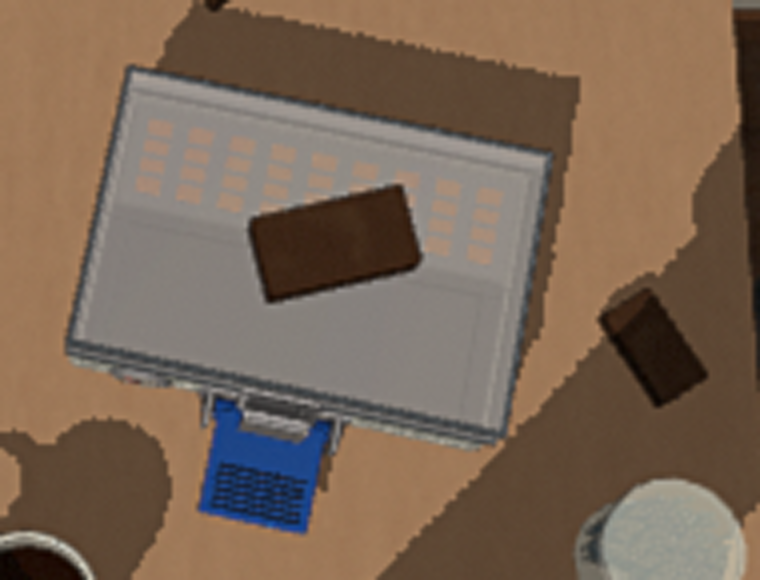

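Crop: the block on the lid (at crop 335,243) measures 85 x 46 mm, so it is the largest. The desk ones measure about 65 x 40 mm. The lid top corners, paddle and hook are clear. Next I work out the chamber frame.

```bash
python3 - <<'E'
from h import *
C=cam('top')
px=np.array([[131,68],[551,154],[505,430],[68,343]])/4+[300,195]
w=ray('top',px,.088,C)[:,:2];print('lid corners',w.round(4).tolist(),'sides',[round(float(np.linalg.norm(w[i]-w[i-3])),4) for i in range(4)])
ex=(w[0]+w[1]-w[2]-w[3]);ey=(w[0]+w[3]-w[1]-w[2]);print('yaw',np.arctan2(ex[1],ex[0]),np.arctan2(-ey[0],ey[1]))
yaw=np.arctan2(-ey[0],ey[1]);c=w.mean(0);print('ctr',c)
pd=ray('top',np.array([[200,512],[307,533],[233,466]])/4+[300,195],.039,C);print('paddle outer',pd.round(4).tolist())
im=cv2.imread('pics/top0.png');hsv=cv2.cvtColor(im,cv2.COLOR_BGR2HSV);H,S,V=cv2.split(hsv)
roi=(slice(240,305),slice(165,255))
m=np.zeros(H.shape,np.uint8);m[roi]=((H>24)&(S>30)&(V<150))[roi]
k=max(cv2.findContours(m,0,cv2.CHAIN_APPROX_NONE)[0],key=cv2.contourArea)
p=ray('top',k[:,0],.012,C)[:,:2].astype(np.float32);r=cv2.minAreaRect(p);print('brooch',r,cv2.boxPoints(r).round(4).tolist())
for n,u,z in(('bottle base',(177,240),0),('jar',(307,188),0),('mug',(305,355),0),('tub',(463,340),0),('dish',(216,380),0)): print(n,ray('top',u,z,C).round(3))
c2=im[235:310,160:260];s=cv2.imread('pics/side0.png')[325:420,240:350]
cv2.imwrite('pics/crop1.png',np.hstack([cv2.resize(c2,(400,300),interpolation=2),cv2.resize(s,(347,300),interpolation=2)]))
E
```

```text
lid corners [[0.6711, -0.0705], [0.6232, -0.3028], [0.4703, -0.2712], [0.5156, -0.037]] sides [0.2372, 0.1561, 0.2385, 0.1592]
yaw -0.20808629339912382 -0.19705019554329492
ctr [ 0.57007003 -0.17039171]
paddle outer [[0.4292, -0.1106, 0.039], [0.4181, -0.1698, 0.039], [0.4548, -0.1291, 0.039]]
brooch ((0.5457895994186401, 0.22710943222045898), (0.04464215040206909, 0.14607329666614532), 35.398681640625) [[0.4853000044822693, 0.2736999988555908], [0.5698999762535095, 0.15459999442100525], [0.6062999963760376, 0.18050000071525574], [0.5217000246047974, 0.2996000051498413]]
bottle base [[0.626 0.301 0.   ]]
jar [[ 0.76  -0.009  0.   ]]
mug [[ 0.359 -0.01   0.   ]]
tub [[ 0.396 -0.37   0.   ]]
dish [[0.303 0.189 0.   ]]
```

View pics/crop1.png

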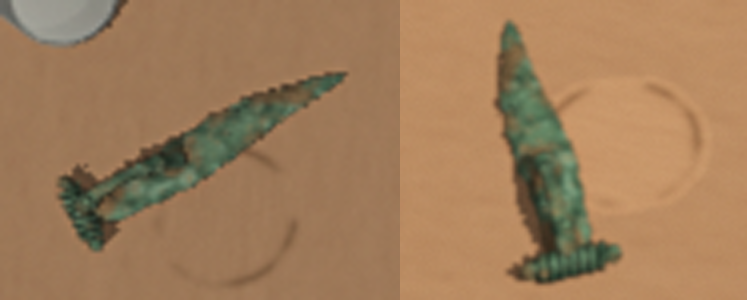

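Crop 1: the brooch foot tip is at full px (246.5,253), and the coil centre at (180,288.5). The bow sits towards the head, with the bottle close to its rear side. Next I refine the brooch and bottle by two views, check the shelf, and plan the first moves.

```bash
cat >> h.py <<'E'
def tri(a,b):
    P=[(lambda K,r,t:K@np.c_[r,t])(*cam(n)) for n in('top','side')]
    X=cv2.triangulatePoints(*P,np.array(a,float).reshape(2,1),np.array(b,float).reshape(2,1)).ravel();return X[:3]/X[3]
def plan(wps,start=None,dmax=.15,amax=30):
    """wps: (p,rpy). Prints calls (rows n, dp, angular), chained from start or from the state"""
    if start is None: s=read_state();start=(s['ee_pos'],s['tcp_rot'])
    p=np.array(start[0],float);T=R.from_euler('xyz',start[1])
    for q,e in wps:
        q=np.array(q,float);G=R.from_euler('xyz',e)
        n=int(max(1,np.ceil(np.linalg.norm(q-p)/dmax-.02),np.ceil(np.degrees((T.inv()*G).magnitude())/amax-.02)))
        for i in range(n):
            f=1/(n-i);d=(T.inv().apply((q-p)*f)/.15).round(3);a=((T.inv()*G).as_rotvec()*f/np.pi).round(3)
            k=int(np.ceil(max(np.linalg.norm(d)*150/41.7,np.linalg.norm(a)*180/7.16)-.03))
            p=p+T.apply(d*.15);T=T*R.from_rotvec(a*np.pi)
            print('rows',k,'dp',d.tolist(),'ang',a.tolist(),'->',p.round(3),T.as_euler('xyz').round(2))
E
python3 - <<'E'
from h import *
foot=ray('top',(246.5,253.3),.004)[0];head=ray('top',(180,288.5),.012)[0]
print('foot',foot.round(4),'head',head.round(4),np.linalg.norm((head-foot)[:2]),np.arctan2(*(head-foot)[1::-1]))
# side: foot tip crop (510,22)->, coil (565,262)
sf=np.array([240+(510-400)*110/347,325+22*95/300]);sh=np.array([240+(565-400)*110/347,325+262*95/300])
f2=ray('side',sf,.004)[0];h2=ray('side',sh,.012)[0];print('side',f2.round(4),h2.round(4),np.arctan2(*(h2-f2)[1::-1]))
print('tri',tri((246.5,253.3),sf),tri((180,288.5),sh))
print('shelf',tri((547,108),(251,97)),tri((547,62),(257,82)))
print('bottle cap',tri((153,213),(190,330)),'side base',ray('side',(205,398),0))
print('paddle outer mid side', )
plan([((.3,-.5,.3),(np.pi,0,.6)),((.5677,-.1783,.2),(np.pi,0,1.805)),((.5677,-.1783,.096),(np.pi,0,1.805))])
E
```

```text
foot [0.5937 0.1321 0.004 ] head [0.5072 0.2812 0.012 ] 0.17228403818337154 2.0961546759382266
side [0.5913 0.1391 0.004 ] [0.5103 0.287  0.012 ] 2.071671061863959
tri [ 0.59446251  0.13312118 -0.00262224] [0.51005659 0.28323868 0.0065831 ]
shelf [ 0.890407   -0.53706464  0.15972245] [ 0.90492927 -0.5211909   0.22313497]
bottle cap [0.64368054 0.30474125 0.15826281] side base [[0.6503138 0.2966526 0.       ]]
paddle outer mid side
rows 2 dp [0.423, -0.186, -0.317] ang [-0.0, -0.0, -0.044] -> [ 0.248 -0.546  0.252] [-3.14 -0.    0.46]
rows 2 dp [0.445, -0.125, -0.317] ang [-0.0, -0.0, -0.045] -> [ 0.3 -0.5  0.3] [-3.14 -0.    0.6 ]
rows 4 dp [0.895, -0.254, 0.223] ang [-0.0, -0.0, -0.128] -> [ 0.389 -0.393  0.267] [-3.14 -0.    1.  ]
rows 4 dp [0.923, 0.117, 0.223] ang [-0.0, -0.0, -0.128] -> [ 0.478 -0.285  0.233] [-3.14 -0.    1.4 ]
rows 4 dp [0.803, 0.469, 0.222] ang [-0.0, -0.0, -0.127] -> [ 0.568 -0.178  0.2  ] [-3.14 -0.    1.8 ]
rows 3 dp [-0.001, -0.0, 0.694] ang [-0.0, -0.0, -0.0] -> [ 0.568 -0.178  0.096] [-3.14 -0.    1.8 ]
```

Call:
arm_command --targets '[{"dp":[0.423,-0.186,-0.317],"angular":[0,0,-0.044]},{"dp":[0.868,-0.311,-0.634],"angular":[0,0,-0.089]},{"dp":[0.868,-0.311,-0.634],"angular":[0,0,-0.089]},{"dp":[0.868,-0.311,-0.634],"angular":[0,0,-0.089]}]' --gripper -1 --newtons 15

```text
time_s: 0.43
ee_pos: [0.3059, -0.5071, 0.3007]
tcp_rot: [-3.141, 0.0, 0.603]
force: [1.0, -0.8, 0.2]
finger_gap: 0.0943
grip_force: 0.0
```

Call:
arm_command --targets '[{"dp":[0.895,-0.254,0.223],"angular":[0,0,-0.128]},{"dp":[0.895,-0.254,0.223],"angular":[0,0,-0.128]},{"dp":[0.895,-0.254,0.223],"angular":[0,0,-0.128]},{"dp":[0.895,-0.254,0.223],"angular":[0,0,-0.128]}]'

```text
time_s: 0.77
ee_pos: [0.3973, -0.3963, 0.2653]
tcp_rot: [-3.141, -0.002, 1.015]
force: [-0.3, -0.9, -1.5]
finger_gap: 0.094
grip_force: 0.0
```

Call:
arm_command --targets '[{"dp":[0.923,0.117,0.223],"angular":[0,0,-0.128]},{"dp":[0.923,0.117,0.223],"angular":[0,0,-0.128]},{"dp":[0.923,0.117,0.223],"angular":[0,0,-0.128]},{"dp":[0.923,0.117,0.223],"angular":[0,0,-0.128]}]'

```text
time_s: 1.1
ee_pos: [0.486, -0.2891, 0.2318]
tcp_rot: [-3.141, -0.002, 1.416]
force: [-0.4, 0.0, 0.9]
finger_gap: 0.0939
grip_force: 0.0
```

Call:
arm_command --targets '[{"dp":[0.803,0.469,0.222],"angular":[0,0,-0.127]},{"dp":[0.803,0.469,0.222],"angular":[0,0,-0.127]},{"dp":[0.803,0.469,0.222],"angular":[0,0,-0.127]},{"dp":[0.803,0.469,0.222],"angular":[0,0,-0.127]},{"dp":[0.803,0.469,0.222],"angular":[0,0,-0.127]}]'

```text
time_s: 1.52
ee_pos: [0.5747, -0.1822, 0.1982]
tcp_rot: [-3.141, -0.003, 1.81]
force: [0.7, 0.8, 0.1]
finger_gap: 0.094
grip_force: 0.0
```

```bash
python3 - <<'E'
from h import *
C=cam('wrist');im=snap('wrist','w1.png');H,S,V=cv2.split(cv2.cvtColor(im,cv2.COLOR_BGR2HSV))
print('cam',(-C[1].T@C[2]).round(3))
m=((H<14)&(S>90)&(V<110)).astype(np.uint8)
for k in cv2.findContours(m,0,1)[0]:
    if cv2.contourArea(k)>2000:
        r=cv2.minAreaRect(ray('wrist',k[:,0],.114,C)[:,:2].astype(np.float32));print(k[:,0].mean(0),np.round(r[0],4),np.round(r[1],4),r[2])
print(read_state()['ee_pos'])
E
```

```text
cam [ 0.559 -0.118  0.379]
[181.58355438 445.47745358] [ 0.5075 -0.352 ] [0.0819 0.0291] 13.677715301513672
[313.99328859 232.79642058] [ 0.5706 -0.1779] [0.0441 0.0853] 13.529073715209961
[548.28278689 193.79098361] [ 0.7119 -0.1154] [0.0494 0.0275] 38.125953674316406
[ 0.57352131 -0.18477703  0.19861573]
```

View pics/w1.png

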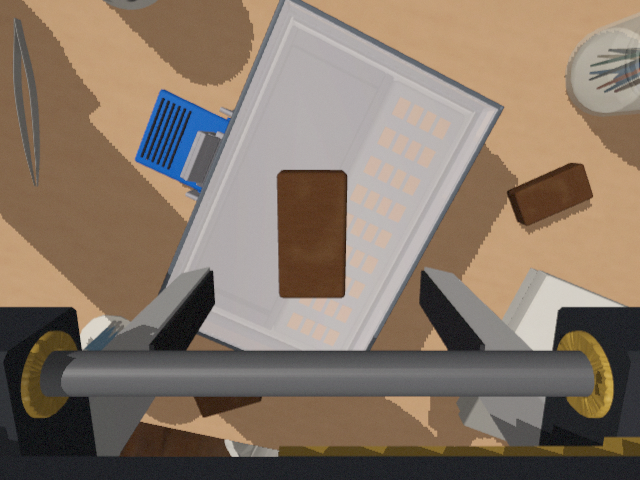

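Wrist view: the block is at px (314,233), 44 x 85 mm, centre (0.5706,-0.1779), and the fingers straddle it. The gripper body is wide along the closing direction.

```bash
python3 - <<'E'
from h import *
d=(np.pi,0,1.807)
plan([((.5706,-.1779,.115),d),((.5706,-.1779,.097),d)])
print('--')
plan([((.5706,-.1779,.19),d),((.545,.055,.19),(np.pi,0,1.65)),((.545,.055,.06),(np.pi,0,1.65)),((.545,.055,.010),(np.pi,0,1.65))],((.5706,-.1779,.097),d))
E
```

```text
rows 2 dp [0.048, -0.008, 0.558] ang [-0.0, -0.001, -0.0] -> [ 0.571 -0.178  0.115] [-3.14  0.    1.81]
rows 1 dp [0.0, 0.0, 0.12] ang [-0.0, 0.0, -0.0] -> [ 0.571 -0.178  0.097] [-3.14  0.    1.81]
--
rows 3 dp [0.0, 0.0, -0.62] ang [0.0, 0.0, 0.0] -> [ 0.571 -0.178  0.19 ] [-3.14  0.    1.81]
rows 3 dp [0.775, 0.099, 0.0] ang [0.0, -0.0, 0.025] -> [ 0.558 -0.061  0.19 ] [3.14 0.   1.73]
rows 3 dp [0.78, 0.037, 0.0] ang [-0.0, -0.0, 0.025] -> [0.545 0.055 0.19 ] [-3.14  0.    1.65]
rows 4 dp [-0.0, 0.0, 0.867] ang [-0.0, -0.0, -0.0] -> [0.545 0.055 0.06 ] [-3.14  0.    1.65]
rows 2 dp [-0.0, 0.0, 0.333] ang [-0.0, -0.0, -0.0] -> [0.545 0.055 0.01 ] [-3.14  0.    1.65]
```

Call:
arm_command --targets '[{"dp":[0.048,-0.008,0.3],"angular":[0,0,0]},{"dp":[0.048,-0.008,0.558],"angular":[0,0,0]},{"dp":[0.048,-0.008,0.678],"angular":[0,0,0]},{"dp":[0.048,-0.008,0.678],"angular":[0,0,0]},{"dp":[0.048,-0.008,0.678],"angular":[0,0,0]}]'

```text
time_s: 1.98
ee_pos: [0.5696, -0.1809, 0.098]
tcp_rot: [-3.14, -0.0, 1.801]
force: [0.3, -0.1, 0.1]
finger_gap: 0.0939
grip_force: 0.0
```

Call:
arm_command --targets '[{"dp":[0,0,0]},{"dp":[0,0,0]},{"dp":[0,0,0]},{"dp":[0,0,0]},{"dp":[0,0,0]}]' --gripper 1 --newtons 20

```text
invalid input at $.targets[0]: expected keys dp, angular
```

Call:
arm_command --targets '[{"dp":[0,0,0]},{"dp":[0,0,0]},{"dp":[0,0,0]},{"dp":[0,0,0]},{"dp":[0,0,0]}]'

```text
invalid input at $.targets[0]: expected keys dp, angular
```

Call:
arm_command --targets '[{"dp":[0,0,0],"angular":[0,0,0]},{"dp":[0,0,0],"angular":[0,0,0]},{"dp":[0,0,0],"angular":[0,0,0]},{"dp":[0,0,0],"angular":[0,0,0]},{"dp":[0,0,0],"angular":[0,0,0]}]' --gripper 1 --newtons 20

```text
time_s: 2.4
ee_pos: [0.5704, -0.1802, 0.0986]
tcp_rot: [3.141, 0.001, 1.803]
force: [0.6, -0.6, -1.0]
finger_gap: 0.0645
grip_force: 0.0
```

Call:
arm_command --targets '[{"dp":[0,0,0],"angular":[0,0,0]},{"dp":[0,0,0],"angular":[0,0,0]},{"dp":[0,0,0],"angular":[0,0,0]},{"dp":[0,0,0],"angular":[0,0,0]},{"dp":[0,0,0],"angular":[0,0,0]}]'

```text
time_s: 2.82
ee_pos: [0.5701, -0.1799, 0.098]
tcp_rot: [-3.142, -0.0, 1.804]
force: [-0.4, 0.1, 2.7]
finger_gap: 0.0449
grip_force: 20.0
```

Call:
arm_command --targets '[{"dp":[0,0,-0.2],"angular":[0,0,0]},{"dp":[0,0,-0.45],"angular":[0,0,0]},{"dp":[0,0,-0.62],"angular":[0,0,0]},{"dp":[0,0,-0.62],"angular":[0,0,0]}]'

```text
time_s: 3.15
ee_pos: [0.5723, -0.1803, 0.1961]
tcp_rot: [3.136, 0.004, 1.804]
force: [0.4, 1.1, -1.1]
finger_gap: 0.045
grip_force: 20.0
```

Call:
arm_command --targets '[{"dp":[0.2,0.03,0],"angular":[0,0,0.006]},{"dp":[0.4,0.06,0],"angular":[0,0,0.012]},{"dp":[0.6,0.08,0],"angular":[0,0,0.02]},{"dp":[0.775,0.1,0],"angular":[0,0,0.025]}]'

```text
time_s: 3.48
ee_pos: [0.5573, -0.0616, 0.1905]
tcp_rot: [-3.141, -0.0, 1.724]
force: [0.7, 0.2, -0.9]
finger_gap: 0.0448
grip_force: 20.0
```

Call:
arm_command --targets '[{"dp":[0.2,0.01,0],"angular":[0,0,0.006]},{"dp":[0.4,0.02,0],"angular":[0,0,0.012]},{"dp":[0.6,0.03,0],"angular":[0,0,0.02]},{"dp":[0.78,0.037,0],"angular":[0,0,0.025]},{"dp":[0.78,0.037,0],"angular":[0,0,0.025]}]'

```text
time_s: 3.9
ee_pos: [0.5443, 0.0588, 0.1909]
tcp_rot: [3.142, -0.002, 1.652]
force: [-0.6, 1.2, -0.5]
finger_gap: 0.0451
grip_force: 20.0
```

Call:
arm_command --targets '[{"dp":[0,0,0.25],"angular":[0,0,0]},{"dp":[0,0,0.5],"angular":[0,0,0]},{"dp":[0,0,0.7],"angular":[0,0,0]},{"dp":[0,0,0.867],"angular":[0,0,0]},{"dp":[0,0,0.867],"angular":[0,0,0]}]'

```text
time_s: 4.32
ee_pos: [0.5425, 0.0526, 0.0563]
tcp_rot: [-3.135, -0.0, 1.647]
force: [-1.0, 0.1, -1.4]
finger_gap: 0.0448
grip_force: 20.0
```

Call:
arm_command --targets '[{"dp":[0,0,0.1],"angular":[0,0,0]},{"dp":[0,0,0.2],"angular":[0,0,0]},{"dp":[0,0,0.27],"angular":[0,0,0]},{"dp":[0,0,0.31],"angular":[0,0,0]},{"dp":[0,0,0.33],"angular":[0,0,0]}]'

```text
time_s: 4.73
ee_pos: [0.5454, 0.053, 0.0113]
tcp_rot: [-3.141, -0.0, 1.647]
force: [0.1, -0.3, -1.4]
finger_gap: 0.0446
grip_force: 20.0
```

Call:
arm_command --targets '[{"dp":[0,0,0],"angular":[0,0,0]},{"dp":[0,0,0],"angular":[0,0,0]},{"dp":[0,0,0],"angular":[0,0,0]}]'

```text
time_s: 4.98
ee_pos: [0.5458, 0.0531, 0.0121]
tcp_rot: [3.141, -0.0, 1.647]
force: [0.3, -0.8, -0.5]
finger_gap: 0.0447
grip_force: 20.0
```

Call:
arm_command --targets '[{"dp":[0,0,0.005],"angular":[0,0,0]},{"dp":[0,0,0.01],"angular":[0,0,0]},{"dp":[0,0,0.01],"angular":[0,0,0]}]'

```text
time_s: 5.23
ee_pos: [0.5454, 0.053, 0.01]
tcp_rot: [3.141, 0.0, 1.647]
force: [0.2, -0.1, -0.6]
finger_gap: 0.0448
grip_force: 20.0
```

Call:
arm_command --targets '[{"dp":[0,0,0],"angular":[0,0,0]},{"dp":[0,0,0],"angular":[0,0,0]},{"dp":[0,0,0],"angular":[0,0,0]},{"dp":[0,0,0],"angular":[0,0,0]},{"dp":[0,0,0],"angular":[0,0,0]}]' --gripper -1

```text
time_s: 5.65
ee_pos: [0.5454, 0.0531, 0.0099]
tcp_rot: [-3.142, -0.0, 1.647]
force: [0.1, -0.1, -0.3]
finger_gap: 0.0746
grip_force: 0.0
```

Call:
arm_command --targets '[{"dp":[0,0,0],"angular":[0,0,0]},{"dp":[0,0,-0.1],"angular":[0,0,0]},{"dp":[0,0,-0.35],"angular":[0,0,0]},{"dp":[0,0,-0.6],"angular":[0,0,0]},{"dp":[0,0,-0.9],"angular":[0,0,0]}]'

```text
time_s: 6.07
ee_pos: [0.5445, 0.0532, 0.1424]
tcp_rot: [-3.14, -0.001, 1.647]
force: [0.5, 0.6, 1.3]
finger_gap: 0.094
grip_force: 0.0
```

Call:
arm_command --targets '[{"dp":[0,0,-0.2],"angular":[0,0,0]},{"dp":[0,0,-0.4],"angular":[0,0,0]},{"dp":[0,0,-0.4],"angular":[0,0,0]}]' --gripper 1

```text
time_s: 6.32
ee_pos: [0.5476, 0.0536, 0.2071]
tcp_rot: [3.134, 0.0, 1.647]
force: [0.0, -0.0, 0.9]
finger_gap: 0.0772
grip_force: 0.0
```

```bash
python3 - <<'E'
from h import *
C=cam('wrist');im=snap('wrist','w2.png');snap('top','t2.png')
E
```

```text
(no output)
```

View pics/w2.png

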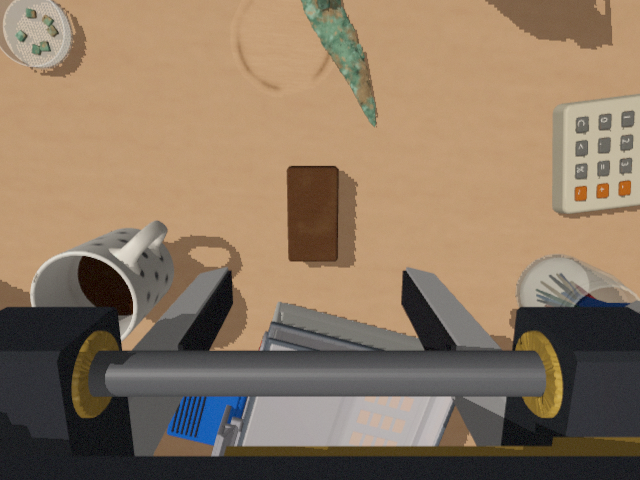

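Wrist view: the big block lies flat and let go on the desk at (313,213), clear of the mug and the brooch foot (375,122). Next is the paddle.

```bash
cat >> h.py <<'E'
def rpy(yaw,lean=0):
    "tool down, tool y along world angle yaw-90deg, top leaning (rad) along tool +x"
    return (R.from_euler('xyz',(np.pi,0,yaw))*R.from_euler('y',-lean)).as_euler('xyz')
def rpyy(yaw,lean=0):
    "same, top leaning along tool +y"
    return (R.from_euler('xyz',(np.pi,0,yaw))*R.from_euler('x',lean)).as_euler('xyz')
E
python3 - <<'E'
from h import *
print(R.from_euler('xyz',rpy(2.94,.2)).as_matrix().round(2)[:,2])
C=cam('top');im=cv2.imread('pics/t2.png');H,S,V=cv2.split(cv2.cvtColor(im,cv2.COLOR_BGR2HSV))
m=((H<14)&(S>90)&(V<110)).astype(np.uint8);m[:, :200]=0;m[:200]=0
e=rpy(2.94,.2);p=np.array([.4364,-.1428])
plan([((.47,-.06,.21),rpy(2.3,.1)),((*p,.16),e),((*p,.055),e),((*p,.025),e)])
E
```

```text
[ 0.19 -0.04 -0.98]
rows 3 dp [-0.356, -0.28, -0.026] ang [-0.005, -0.015, -0.104] -> [ 0.508 -0.003  0.206] [3.13 0.05 1.97]
rows 3 dp [-0.249, -0.38, -0.016] ang [-0.005, -0.015, -0.104] -> [ 0.47 -0.06  0.21] [3.14 0.1  2.3 ]
rows 3 dp [-0.114, -0.268, 0.178] ang [-0.015, -0.015, -0.101] -> [ 0.453 -0.101  0.185] [3.13 0.15 2.62]
rows 3 dp [-0.016, -0.296, 0.168] ang [-0.015, -0.016, -0.101] -> [ 0.436 -0.143  0.16 ] [-3.14  0.2   2.94]
rows 3 dp [0.14, 0.0, 0.686] ang [0.0, 0.0, 0.0] -> [ 0.436 -0.143  0.055] [-3.14  0.2   2.94]
rows 1 dp [0.039, 0.0, 0.196] ang [0.0, 0.0, 0.0] -> [ 0.436 -0.143  0.025] [-3.14  0.2   2.94]
```

Call:
arm_command --targets '[{"dp":[-0.12,-0.09,-0.01],"angular":[-0.002,-0.005,-0.035]},{"dp":[-0.24,-0.18,-0.02],"angular":[-0.003,-0.01,-0.07]},{"dp":[-0.356,-0.28,-0.026],"angular":[-0.005,-0.015,-0.104]},{"dp":[-0.356,-0.28,-0.026],"angular":[-0.005,-0.015,-0.104]}]'

```text
time_s: 6.75
ee_pos: [0.505, -0.0064, 0.2041]
tcp_rot: [3.137, 0.05, 1.979]
force: [0.4, 0.4, -0.3]
finger_gap: 0.043
grip_force: 0.0
```

Call:
arm_command --targets '[{"dp":[-0.08,-0.13,-0.005],"angular":[-0.002,-0.005,-0.035]},{"dp":[-0.16,-0.26,-0.01],"angular":[-0.003,-0.01,-0.07]},{"dp":[-0.249,-0.38,-0.016],"angular":[-0.005,-0.015,-0.104]},{"dp":[-0.249,-0.38,-0.016],"angular":[-0.005,-0.015,-0.104]}]'

```text
time_s: 7.08
ee_pos: [0.4673, -0.0628, 0.2081]
tcp_rot: [-3.138, 0.097, 2.307]
force: [0.6, 0.1, 0.3]
finger_gap: 0.0163
grip_force: 0.0
```

Call:
arm_command --targets '[{"dp":[-0.038,-0.09,0.06],"angular":[-0.005,-0.005,-0.034]},{"dp":[-0.076,-0.18,0.12],"angular":[-0.01,-0.01,-0.068]},{"dp":[-0.114,-0.268,0.178],"angular":[-0.015,-0.015,-0.101]},{"dp":[-0.114,-0.268,0.178],"angular":[-0.015,-0.015,-0.101]}]'

```text
time_s: 7.42
ee_pos: [0.4505, -0.1032, 0.182]
tcp_rot: [3.135, 0.144, 2.624]
force: [-0.4, -0.1, 0.4]
finger_gap: 0.0005
grip_force: 0.0
```

Call:
arm_command --targets '[{"dp":[-0.005,-0.1,0.056],"angular":[-0.005,-0.005,-0.034]},{"dp":[-0.01,-0.2,0.112],"angular":[-0.01,-0.01,-0.068]},{"dp":[-0.016,-0.296,0.168],"angular":[-0.015,-0.016,-0.101]},{"dp":[-0.016,-0.296,0.168],"angular":[-0.015,-0.016,-0.101]},{"dp":[-0.016,-0.296,0.168],"angular":[-0.015,-0.016,-0.101]}]'

```text
time_s: 7.83
ee_pos: [0.4356, -0.1427, 0.1587]
tcp_rot: [3.14, 0.196, 2.936]
force: [0.2, -0.5, 0.1]
finger_gap: 0.0006
grip_force: 0.0
```

```bash
python3 - <<'E'
from h import *
C=cam('wrist');im=snap('wrist','w3.png');H,S,V=cv2.split(cv2.cvtColor(im,cv2.COLOR_BGR2HSV))
m=((H>105)&(H<130)&(S>150)&(V>60)).astype(np.uint8)
for k in cv2.findContours(m,0,1)[0]:
    if cv2.contourArea(k)>800:
        w=ray('wrist',k[:,0],.039,C)[:,:2].astype(np.float32);r=cv2.minAreaRect(w);print(k[:,0].mean(0),np.round(r[0],4),np.round(r[1],4),r[2],cv2.boxPoints(r).round(4).tolist())
s=read_state();print(s['ee_pos'],s['tcp_rot'],s['finger_gap'],s['joint_pos'].round(2))
E
```

```text
[320.9198895  205.98895028] [ 0.4414 -0.1416] [0.0524 0.0302] 78.3726577758789 [[0.4212999939918518, -0.16419999301433563], [0.45089998841285706, -0.17030000686645508], [0.46140000224113464, -0.11890000104904175], [0.4318999946117401, -0.11289999634027481]]
[ 0.43625362 -0.14215421  0.15919608] [3.14030222 0.19700803 2.93671885] 0.0006258576804499218 [ 0.83  0.1  -0.6   2.19  0.07  0.68  1.55]
```

View pics/w3.png

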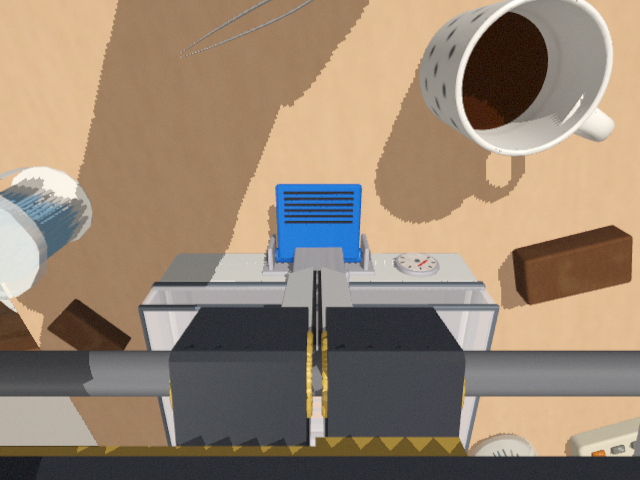

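Wrist view: the paddle's outer edge runs (276,184)–(361,184), the fingers are shut and above it, and the lid's front edge is at row 306.

```bash
python3 - <<'E'
from h import *
a=ray('wrist',[(276,184),(361,184)],.039);m=a.mean(0);print(a.round(4),np.linalg.norm(a[0]-a[1]))
y=a[1]-a[0];yaw=np.arctan2(-y[0],y[1]);print('yaw',yaw)
f=ray('wrist',[(143,306),(496,306)],.088);print('lid front',f.round(4),np.linalg.norm(f[0]-f[1]),f.mean(0))
f2=ray('wrist',[(153,285),(489,285)],.06);print('?',f2.round(4),np.linalg.norm(f2[0]-f2[1]))
cx=np.array([np.cos(-.2),np.sin(-.2)]);print('paddle_end',m[:2]+.013*cx,'origin from lid front',f.mean(0)[:2]+.081*cx)
E
```

```text
[[ 0.4199 -0.1673  0.039 ]
 [ 0.4322 -0.1081  0.039 ]] 0.0604966201609891
yaw -0.2056178190905046
lid front [[ 0.4706 -0.2679  0.088 ]
 [ 0.5193 -0.0349  0.088 ]] 0.23810718204184536 [ 0.4949096  -0.15139262  0.088     ]
? [[ 0.4704 -0.2713  0.06  ]
 [ 0.521  -0.0291  0.06  ]] 0.2474409335895841
paddle_end [ 0.43876926 -0.14025234] origin from lid front [ 0.57429499 -0.16748484]
```

Call:
arm_command --targets '[{"dp":[0.05,0,0.23],"angular":[0,0,0]},{"dp":[0.1,0,0.46],"angular":[0,0,0]},{"dp":[0.138,0,0.69],"angular":[0,0,0]},{"dp":[0.138,0,0.69],"angular":[0,0,0]}]'

```text
time_s: 8.22
ee_pos: [0.434, -0.1403, 0.049]
tcp_rot: [3.138, 0.19, 2.939]
force: [-2.2, 0.6, -0.7]
finger_gap: 0.0007
grip_force: 0.0
```

Call:
arm_command --targets '[{"dp":[0.015,0,0.075],"angular":[0,0,0]},{"dp":[0.03,0,0.15],"angular":[0,0,0]},{"dp":[0.039,0,0.196],"angular":[0,0,0]},{"dp":[0.039,0,0.196],"angular":[0,0,0]},{"dp":[0.039,0,0.196],"angular":[0,0,0]}]'

```text
time_s: 8.63
ee_pos: [0.4374, -0.1423, 0.0252]
tcp_rot: [-3.141, 0.199, 2.941]
force: [-1.7, 2.0, 3.9]
finger_gap: 0.0004
grip_force: 2.1
```

Call:
arm_command --targets '[{"dp":[0,0,0],"angular":[0,0,0]},{"dp":[0,0,0],"angular":[0,0,0]},{"dp":[0,0,0],"angular":[0,0,0]},{"dp":[0,0,0],"angular":[0,0,0]},{"dp":[0,0,0],"angular":[0,0,0]}]'

```text
time_s: 9.05
ee_pos: [0.4369, -0.1429, 0.0245]
tcp_rot: [-3.141, 0.2, 2.942]
force: [0.9, 2.7, 7.7]
finger_gap: 0.0007
grip_force: 3.5
```

```bash
python3 - <<'E'
from h import *
snap('side','s3.png');s=read_state();print(s['ee_pos'],s['force'])
E
```

```text
[ 0.43691584 -0.14289477  0.02447647] [1.25582503 2.39771673 6.83342986]
```

View pics/s3.png

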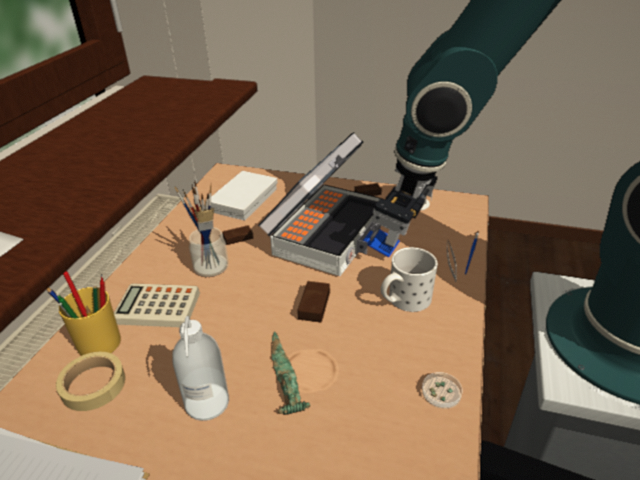

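Side view: the lid is springing open and clear of the gripper at (385,215). I hold still until it reaches the stop.

Call:
arm_command --targets '[{"dp":[0,0,0],"angular":[0,0,0]},{"dp":[0,0,0],"angular":[0,0,0]},{"dp":[0,0,0],"angular":[0,0,0]},{"dp":[0,0,0],"angular":[0,0,0]},{"dp":[0,0,0],"angular":[0,0,0]}]'

```text
time_s: 9.52
ee_pos: [0.4369, -0.1429, 0.0245]
tcp_rot: [-3.141, 0.2, 2.942]
force: [1.6, 3.7, 8.1]
finger_gap: 0.0005
grip_force: 3.7
```

Call:
arm_command --targets '[{"dp":[0,0,0],"angular":[0,0,0]},{"dp":[0,0,0],"angular":[0,0,0]},{"dp":[0,0,0],"angular":[0,0,0]},{"dp":[0,0,0],"angular":[0,0,0]},{"dp":[0,0,0],"angular":[0,0,0]}]'

```text
time_s: 9.93
ee_pos: [0.4369, -0.1428, 0.0244]
tcp_rot: [-3.141, 0.2, 2.942]
force: [1.6, 2.4, 8.6]
finger_gap: 0.0003
grip_force: 3.7
```

Call:
arm_command --targets '[{"dp":[0,0,0],"angular":[0,0,0]},{"dp":[0,0,0],"angular":[0,0,0]},{"dp":[0,0,0],"angular":[0,0,0]},{"dp":[0,0,0],"angular":[0,0,0]},{"dp":[0,0,0],"angular":[0,0,0]}]'

```text
time_s: 10.35
ee_pos: [0.4369, -0.1429, 0.0244]
tcp_rot: [-3.141, 0.2, 2.942]
force: [1.1, 2.8, 7.6]
finger_gap: 0.0006
grip_force: 3.7
```

```bash
python3 - <<'E'
from h import *
snap('side','s4.png');print(np.abs(cv2.imread('pics/s4.png').astype(int)-cv2.imread('pics/s3.png')).sum(2).max())
e0=rpy(2.94,.2)
plan([((.415,-.138,.13),e0),((.40,-.125,.26),rpy(2.8,.1)),((.545,.195,.27),rpy(2.085,0))])
E
```

```text
506
rows 3 dp [0.007, 0.003, -0.719] ang [0.0, -0.0, 0.0] -> [ 0.415 -0.138  0.13 ] [-3.14  0.2   2.94]
rows 4 dp [-0.059, 0.065, -0.873] ang [0.007, 0.032, 0.045] -> [ 0.4   -0.125  0.26 ] [-3.14  0.1   2.8 ]
rows 3 dp [-0.066, 0.778, -0.016] ang [0.004, 0.01, 0.076] -> [ 0.448 -0.018  0.263] [3.14 0.07 2.56]
rows 3 dp [0.12, 0.771, -0.026] ang [0.004, 0.01, 0.075] -> [0.497 0.088 0.267] [3.14 0.03 2.32]
rows 3 dp [0.298, 0.721, -0.028] ang [0.003, 0.01, 0.076] -> [0.545 0.195 0.27 ] [3.14 0.   2.08]
```

View pics/s4.png

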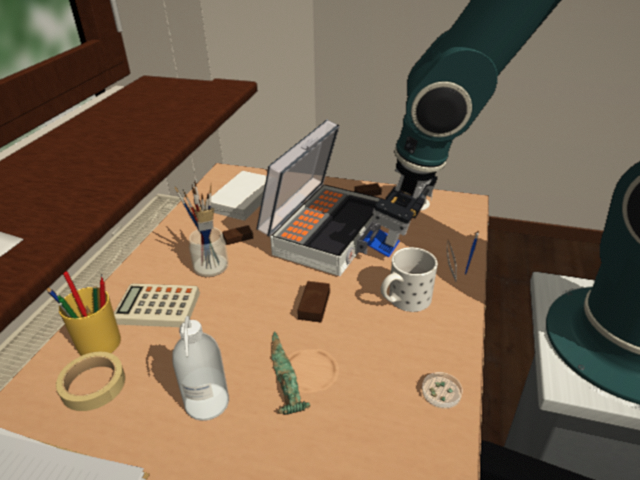

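Side view: the lid is fully open, leaning over the cassette, and the gripper is clear of it. I retreat and go above the brooch.

Call:
arm_command --targets '[{"dp":[0,0,-0.2],"angular":[0,0,0]},{"dp":[0.007,0.003,-0.45],"angular":[0,0,0]},{"dp":[0.007,0.003,-0.719],"angular":[0,0,0]},{"dp":[0.007,0.003,-0.719],"angular":[0,0,0]}]'

```text
time_s: 10.73
ee_pos: [0.4157, -0.1387, 0.1354]
tcp_rot: [-3.138, 0.205, 2.942]
force: [1.2, -0.3, 0.6]
finger_gap: 0.0007
grip_force: 0.0
```

Call:
arm_command --targets '[{"dp":[-0.015,0.016,-0.22],"angular":[0.002,0.008,0.011]},{"dp":[-0.03,0.032,-0.44],"angular":[0.004,0.016,0.022]},{"dp":[-0.045,0.048,-0.66],"angular":[0.005,0.024,0.034]},{"dp":[-0.059,0.065,-0.873],"angular":[0.007,0.032,0.045]}]' --gripper -0.1

```text
time_s: 11.07
ee_pos: [0.3988, -0.1246, 0.2615]
tcp_rot: [-3.14, 0.096, 2.796]
force: [0.3, 0.4, -0.7]
finger_gap: 0.0234
grip_force: 0.0
```

Call:
arm_command --targets '[{"dp":[-0.022,0.26,-0.005],"angular":[0.001,0.003,0.025]},{"dp":[-0.044,0.52,-0.01],"angular":[0.003,0.007,0.05]},{"dp":[-0.066,0.778,-0.016],"angular":[0.004,0.01,0.076]}]'

```text
time_s: 11.32
ee_pos: [0.4411, -0.034, 0.2629]
tcp_rot: [3.137, 0.069, 2.58]
force: [0.2, -0.6, -0.2]
finger_gap: 0.0435
grip_force: 0.0
```

Call:
arm_command --targets '[{"dp":[0.04,0.26,-0.009],"angular":[0.001,0.003,0.025]},{"dp":[0.08,0.52,-0.018],"angular":[0.003,0.007,0.05]},{"dp":[0.12,0.771,-0.026],"angular":[0.004,0.01,0.075]}]'

```text
time_s: 11.57
ee_pos: [0.4803, 0.0579, 0.2652]
tcp_rot: [3.137, 0.038, 2.364]
force: [0.6, -0.7, 0.2]
finger_gap: 0.052
grip_force: 0.0
```

Call:
arm_command --targets '[{"dp":[0.1,0.24,-0.01],"angular":[0.001,0.003,0.025]},{"dp":[0.2,0.48,-0.02],"angular":[0.002,0.007,0.05]},{"dp":[0.298,0.721,-0.028],"angular":[0.003,0.01,0.076]},{"dp":[0.298,0.721,-0.028],"angular":[0.003,0.01,0.076]},{"dp":[0.298,0.721,-0.028],"angular":[0.003,0.01,0.076]}]'

```text
time_s: 11.98
ee_pos: [0.5231, 0.1678, 0.2674]
tcp_rot: [-3.141, 0.003, 2.133]
force: [-0.6, -1.4, 0.1]
finger_gap: 0.0518
grip_force: 0.0
```

```bash
python3 - <<'E'
from h import *
s=read_state();print(s['ee_pos'],s['tcp_rot'],s['finger_gap'])
C=cam('wrist');im=snap('wrist','w5.png');H,S,V=cv2.split(cv2.cvtColor(im,cv2.COLOR_BGR2HSV))
print('cam',(-C[1].T@C[2]).round(3))
print('expect foot,head px',proj('wrist',[(.594,.133,.004),(.509,.282,.012),(.538,.233,.02)],C).round(0).tolist())
m=((H>26)&(H<100)&(S>35)&(V<200)).astype(np.uint8);m=cv2.morphologyEx(m,cv2.MORPH_CLOSE,np.ones((9,9)))
np.save('C5.npy',np.array([*C[0],*C[1],C[2]]))
for k in cv2.findContours(m,0,cv2.CHAIN_APPROX_NONE)[0]:
    if cv2.contourArea(k)>1500:
        w=ray('wrist',k[:,0],.008,C)[:,:2].astype(np.float32);r=cv2.minAreaRect(w);print(k[:,0].mean(0),np.round(r[0],4),np.round(r[1],4),r[2],cv2.boxPoints(r).round(4).tolist())
E
```

```text
[0.52311637 0.16782456 0.26742147] [-3.14123834  0.00343823  2.13308819] 0.051753970986748
cam [0.488 0.225 0.448]
expect foot,head px [[353.0, 261.0], [365.0, 99.0], [363.0, 157.0]]
[307.68961278 467.09342348] [ 0.6969 -0.1026] [0.8044 0.0647] 32.19364929199219 [[0.3393000066280365, -0.28949999809265137], [0.37380000948905945, -0.3441999852657318], [1.0544999837875366, 0.0843999981880188], [1.0199999809265137, 0.13910000026226044]]
[515.94462541 357.31270358] [0.8497 0.1231] [0.1926 0.1803] 32.18306350708008 [[0.7200999855995178, 0.14810000360012054], [0.8162000179290771, -0.0044999998062849045], [0.979200005531311, 0.09809999912977219], [0.8831999897956848, 0.2506999969482422]]
[125.75668449 361.42914439] [ 0.4212 -0.1472] [0.1986 0.1819] 32.05244064331055 [[0.2888000011444092, -0.12280000001192093], [0.3853999972343445, -0.2770000100135803], [0.553600013256073, -0.17159999907016754], [0.4571000039577484, -0.017500000074505806]]
[361.20595533 167.45657568] [0.5563 0.2181] [0.0443 0.175 ] 36.17713165283203 [[0.4867999851703644, 0.27559998631477356], [0.5900999903678894, 0.13429999351501465], [0.6258999705314636, 0.16050000488758087], [0.5224999785423279, 0.301800012588501]]
```

```bash
python3 - <<'E'
from h import *
D=np.load('C5.npy');C=(D[:3],D[3:6],D[6])
im=cv2.imread('pics/w5.png');H,S,V=cv2.split(cv2.cvtColor(im,cv2.COLOR_BGR2HSV))
m=((H>26)&(H<100)&(S>35)&(V<200)).astype(np.uint8);m=cv2.morphologyEx(m,cv2.MORPH_CLOSE,np.ones((5,5)))
n,L,st,_=cv2.connectedComponentsWithStats(m);i=min(range(1,n),key=lambda i:abs(st[i,4]*1.-6000) if L[190,358]!=i else -1)
v,u=np.nonzero(L==i);print(len(v),st[i])
w=ray('wrist',np.c_[u,v],.008,C)[:,:2];f=np.array([.594,.133])
for ang in(2.085,):
    a=np.array([np.cos(ang),np.sin(ang)]);b=np.array([a[1],-a[0]])
    s=(w-f)@a;t=(w-f)@b
    for c in np.arange(-.01,.19,.01):
        q=t[(s>=c)&(s<c+.01)]
        if len(q): print(round(c+.005,3),len(q),(q.min()*1e3).round(1),(q.max()*1e3).round(1),'mid',((q.min()+q.max())*500).round(1))
    print(s.min(),s.max())
o=im[60:300,260:460];cv2.imwrite('pics/w5c.png',cv2.resize(o,None,fx=2.5,fy=2.5,interpolation=2))
E
```

```text
3205 [ 343   92   45  144 3205]
0.035 29 -3.5 3.0 mid -0.3
0.045 89 -5.3 6.7 mid 0.7
0.055 155 -6.9 15.7 mid 4.4
0.065 196 -7.7 16.3 mid 4.3
0.075 203 -11.5 13.6 mid 1.0
0.085 258 -12.2 16.7 mid 2.3
0.095 257 -13.9 15.3 mid 0.7
0.105 250 -14.5 15.1 mid 0.3
0.115 264 -14.9 14.7 mid -0.1
0.125 246 -13.8 11.8 mid -1.0
0.135 237 -13.9 11.0 mid -1.4
0.145 223 -12.7 10.3 mid -1.2
0.155 159 -12.4 9.3 mid -1.5
0.165 270 -21.5 19.2 mid -1.1
0.175 369 -22.7 21.8 mid -0.4
0.03067404305001185 0.17920078783268922
```

```bash
python3 - <<'E'
from h import *
e=rpyy(2.09,-.2);print(R.from_euler('xyz',e).as_matrix()[:,2].round(2))
p=(.5375,.2326)
plan([((*p,.15),e),((*p,.045),e),((*p,.013),e)])
E
```

```text
[ 0.17  0.1  -0.98]
rows 4 dp [0.329, 0.318, 0.782] ang [-0.064, 0.0, 0.013] -> [0.537 0.233 0.15 ] [2.94 0.   2.09]
rows 3 dp [0.0, -0.14, 0.686] ang [0.0, 0.0, 0.0] -> [0.537 0.233 0.045] [2.94 0.   2.09]
rows 1 dp [0.0, -0.042, 0.209] ang [0.0, 0.0, 0.0] -> [0.538 0.233 0.013] [2.94 0.   2.09]
```

Call:
arm_command --targets '[{"dp":[0.11,0.1,0.15],"angular":[-0.03,0,0.004]},{"dp":[0.22,0.21,0.35],"angular":[-0.064,0,0.008]},{"dp":[0.329,0.318,0.58],"angular":[-0.064,0,0.013]},{"dp":[0.329,0.318,0.782],"angular":[-0.064,0,0.013]},{"dp":[0.329,0.318,0.782],"angular":[-0.064,0,0.013]}]'

```text
time_s: 12.45
ee_pos: [0.5356, 0.2297, 0.1456]
tcp_rot: [2.947, 0.001, 2.089]
force: [-0.1, -0.8, -1.5]
finger_gap: 0.0519
grip_force: 0.0
```

Call:
arm_command --targets '[{"dp":[0,-0.047,0.23],"angular":[0,0,0]},{"dp":[0,-0.094,0.46],"angular":[0,0,0]},{"dp":[0,-0.14,0.686],"angular":[0,0,0]},{"dp":[0,-0.14,0.686],"angular":[0,0,0]}]'

```text
time_s: 12.78
ee_pos: [0.5367, 0.229, 0.0419]
tcp_rot: [2.946, 0.001, 2.087]
force: [-0.7, -0.7, -0.7]
finger_gap: 0.0517
grip_force: 0.0
```

```bash
python3 - <<'E'
from h import *
p=(.5375,.2326);s=read_state();print(s['ee_pos'],s['tcp_rot'],s['finger_gap'],s['force'])
plan([((*p,.013),rpyy(2.09,-.2))])
C=cam('wrist');im=snap('wrist','w6.png');cv2.imwrite('pics/w6c.png',im)
snap('side','s6.png')
E
```

```text
[0.53670232 0.22895693 0.04190414] [2.94602416e+00 1.47197160e-03 2.08740645e+00] 0.05174166422369028 [-0.72709601 -0.71718876 -0.66994899]
rows 1 dp [0.019, -0.021, 0.192] ang [-0.001, 0.001, -0.001] -> [0.537 0.233 0.013] [ 2.94 -0.    2.09]
```

Call:
arm_command --targets '[{"dp":[0.005,-0.015,0.1],"angular":[0,0,0]},{"dp":[0.012,-0.03,0.195],"angular":[0,0,0]},{"dp":[0.012,-0.03,0.195],"angular":[0,0,0]}]'

```text
time_s: 13.13
ee_pos: [0.5397, 0.2339, 0.0173]
tcp_rot: [2.939, 0.002, 2.088]
force: [0.1, -0.3, -0.3]
finger_gap: 0.0516
grip_force: 0.0
```

Call:
arm_command --targets '[{"dp":[0,0,0],"angular":[0,0,0]},{"dp":[0,0,0],"angular":[0,0,0]},{"dp":[0,0,0],"angular":[0,0,0]},{"dp":[0,0,0],"angular":[0,0,0]},{"dp":[0,0,0],"angular":[0,0,0]}]' --gripper 1 --newtons 12

```text
time_s: 13.55
ee_pos: [0.539, 0.2343, 0.0166]
tcp_rot: [2.939, 0.002, 2.089]
force: [0.8, 0.2, -1.0]
finger_gap: 0.022
grip_force: 0.0
```

Call:
arm_command --targets '[{"dp":[0,0,0],"angular":[0,0,0]},{"dp":[0,0,0],"angular":[0,0,0]},{"dp":[0,0,0],"angular":[0,0,0]},{"dp":[0,0,0],"angular":[0,0,0]},{"dp":[0,0,0],"angular":[0,0,0]}]'

```text
time_s: 13.97
ee_pos: [0.5387, 0.2345, 0.016]
tcp_rot: [2.94, 0.001, 2.089]
force: [-0.8, -0.5, 3.6]
finger_gap: 0.0086
grip_force: 11.6
```

The grip is shallow (gap 8.6 mm, TCP 16 mm up). I reopen a little, go 4 mm lower and grip again.

Call:
arm_command --targets '[{"dp":[0,0,0],"angular":[0,0,0]},{"dp":[0,0,0],"angular":[0,0,0]},{"dp":[0,0,0],"angular":[0,0,0]},{"dp":[0,-0.006,0.028],"angular":[0,0,0]},{"dp":[0,-0.006,0.028],"angular":[0,0,0]}]' --gripper 0.4

```text
time_s: 14.38
ee_pos: [0.5383, 0.2341, 0.0108]
tcp_rot: [2.941, 0.001, 2.089]
force: [0.2, 0.0, 0.0]
finger_gap: 0.0283
grip_force: 0.0
```

Call:
arm_command --targets '[{"dp":[0,0,0],"angular":[0,0,0]},{"dp":[0,0,0],"angular":[0,0,0]},{"dp":[0,0,0],"angular":[0,0,0]},{"dp":[0,0,0],"angular":[0,0,0]},{"dp":[0,0,0],"angular":[0,0,0]}]' --gripper 1 --newtons 12

```text
time_s: 14.8
ee_pos: [0.5387, 0.2345, 0.0117]
tcp_rot: [2.94, 0.001, 2.089]
force: [-0.4, 0.5, 1.4]
finger_gap: 0.0092
grip_force: 11.6
```

Call:
arm_command --targets '[{"dp":[0,0,0],"angular":[0,0,0]},{"dp":[0,0,0],"angular":[0,0,0]},{"dp":[0,0,0],"angular":[0,0,0]},{"dp":[0,0,0],"angular":[0,0,0]}]'

```text
time_s: 15.13
ee_pos: [0.5387, 0.2345, 0.0117]
tcp_rot: [2.94, 0.001, 2.089]
force: [0.1, 2.1, 3.0]
finger_gap: 0.009
grip_force: 11.7
```

```bash
python3 - <<'E'
from h import *
e=rpyy(2.09,-.2);s=read_state();q=s['ee_pos']
plan([((q[0]-.012,q[1]-.005,.03),e),((q[0]-.015,q[1]-.01,.17),e),((.541,-.1364,.2),rpyy(1.368,-.17))])
print(s['joint_pos'].round(2))
E
```

```text
rows 1 dp [0.011, -0.06, -0.137] ang [0.001, 0.0, -0.0] -> [0.527 0.23  0.03 ] [2.94 0.   2.09]
rows 4 dp [-0.021, 0.151, -0.921] ang [-0.0, 0.0, -0.0] -> [0.524 0.224 0.17 ] [2.94 0.   2.09]
rows 3 dp [-0.716, -0.344, -0.137] ang [0.003, -0.014, 0.075] -> [0.529 0.104 0.18 ] [ 2.95 -0.    1.85]
rows 3 dp [-0.781, -0.168, -0.101] ang [0.003, -0.014, 0.075] -> [ 0.535 -0.016  0.19 ] [ 2.96 -0.    1.61]
rows 3 dp [-0.802, 0.02, -0.065] ang [0.003, -0.014, 0.076] -> [ 0.541 -0.136  0.2  ] [2.97 0.   1.37]
[ 0.04  0.61 -0.62  1.99  0.69  0.53 -0.52]
```

Call:
arm_command --targets '[{"dp":[0,0.007,-0.035],"angular":[0,0,0]},{"dp":[0,0.013,-0.07],"angular":[0,0,0]},{"dp":[0,0,-0.14],"angular":[0,0,0]},{"dp":[0,0,-0.2],"angular":[0,0,0]}]' --gripper 1 --newtons 20

```text
time_s: 15.47
ee_pos: [0.5328, 0.2311, 0.0418]
tcp_rot: [2.94, 0.001, 2.089]
force: [-1.0, -0.1, -1.6]
finger_gap: 0.0084
grip_force: 19.1
```

Call:
arm_command --targets '[{"dp":[-0.005,0.03,-0.2],"angular":[0,0,0]},{"dp":[-0.01,0.07,-0.42],"angular":[0,0,0]},{"dp":[-0.015,0.11,-0.65],"angular":[0,0,0]},{"dp":[-0.02,0.15,-0.87],"angular":[0,0,0]},{"dp":[-0.02,0.15,-0.87],"angular":[0,0,0]}]'

```text
time_s: 15.88
ee_pos: [0.533, 0.228, 0.18]
tcp_rot: [2.933, 0.004, 2.09]
force: [1.0, 0.7, -0.4]
finger_gap: 0.0086
grip_force: 19.4
```

```bash
python3 - <<'E'
from h import *
s=read_state();print(s['ee_pos'],s['tcp_rot'],s['finger_gap'],s['grip_force'],s['force'])
plan([((.541,-.1364,.2),rpyy(1.368,-.17))],amax=14)
E
```

```text
[0.53304446 0.22799865 0.17996708] [2.93261836 0.00360078 2.08956765] 0.008609443976730058 19.39899548571816 [ 1.00586671  0.72570777 -0.41985406]
rows 3 dp [-0.712, -0.369, -0.121] ang [0.004, -0.014, 0.075] -> [0.536 0.107 0.187] [ 2.94 -0.    1.85]
rows 3 dp [-0.783, -0.193, -0.085] ang [0.004, -0.014, 0.075] -> [ 0.538 -0.015  0.193] [ 2.96 -0.    1.61]
rows 3 dp [-0.81, -0.006, -0.048] ang [0.004, -0.014, 0.076] -> [ 0.541 -0.136  0.2  ] [ 2.97 -0.    1.37]
```

Brooch in hand. I carry it smoothly over to the bay.

Call:
arm_command --targets '[{"dp":[-0.18,-0.09,-0.03],"angular":[0.001,-0.003,0.019]},{"dp":[-0.36,-0.18,-0.06],"angular":[0.002,-0.007,0.038]},{"dp":[-0.54,-0.28,-0.09],"angular":[0.003,-0.01,0.056]},{"dp":[-0.712,-0.369,-0.121],"angular":[0.004,-0.014,0.075]},{"dp":[-0.712,-0.369,-0.121],"angular":[0.004,-0.014,0.075]}]'

```text
time_s: 16.3
ee_pos: [0.5338, 0.0999, 0.1804]
tcp_rot: [2.953, 0.001, 1.84]
force: [0.4, -1.1, -2.4]
finger_gap: 0.0086
grip_force: 19.4
```

Call:
arm_command --targets '[{"dp":[-0.2,-0.05,-0.02],"angular":[0.001,-0.003,0.019]},{"dp":[-0.4,-0.1,-0.04],"angular":[0.002,-0.007,0.038]},{"dp":[-0.6,-0.15,-0.06],"angular":[0.003,-0.01,0.056]},{"dp":[-0.783,-0.193,-0.085],"angular":[0.004,-0.014,0.075]},{"dp":[-0.783,-0.193,-0.085],"angular":[0.004,-0.014,0.075]}]'

```text
time_s: 16.72
ee_pos: [0.5363, -0.021, 0.1874]
tcp_rot: [2.966, 0.001, 1.601]
force: [1.0, -0.9, -1.7]
finger_gap: 0.0088
grip_force: 19.4
```

Call:
arm_command --targets '[{"dp":[-0.2,0,-0.01],"angular":[0.001,-0.003,0.019]},{"dp":[-0.4,0,-0.02],"angular":[0.002,-0.007,0.038]},{"dp":[-0.6,0,-0.03],"angular":[0.003,-0.01,0.056]},{"dp":[-0.81,-0.006,-0.048],"angular":[0.004,-0.014,0.076]},{"dp":[-0.81,-0.006,-0.048],"angular":[0.004,-0.014,0.076]}]'

```text
time_s: 17.13
ee_pos: [0.5387, -0.1426, 0.1942]
tcp_rot: [2.978, 0.003, 1.358]
force: [-0.2, -0.3, -1.7]
finger_gap: 0.0085
grip_force: 19.4
```

```bash
python3 - <<'E'
from h import *
s=read_state();print(s['ee_pos'],s['tcp_rot'],s['finger_gap'],s['grip_force'],s['force'])
a=snap('side','s7.png');b=snap('top','t7.png')
q=proj('side',s['ee_pos'])[0].astype(int);r=proj('top',s['ee_pos'])[0].astype(int);print(q,r)
c=a[q[1]-60:q[1]+90,q[0]-75:q[0]+75];d=b[r[1]-60:r[1]+90,r[0]-75:r[0]+75]
cv2.imwrite('pics/m7.png',np.hstack([cv2.resize(x,(400,400),interpolation=2) for x in(c,d)]))
E
```

```text
[ 0.53868229 -0.14258231  0.19419692] [2.97780128 0.00339172 1.3583166 ] 0.008454384046164956 19.444565391531796 [-0.21190121 -0.25809073 -1.71405652]
[342 165] [370 260]
```

View pics/m7.png

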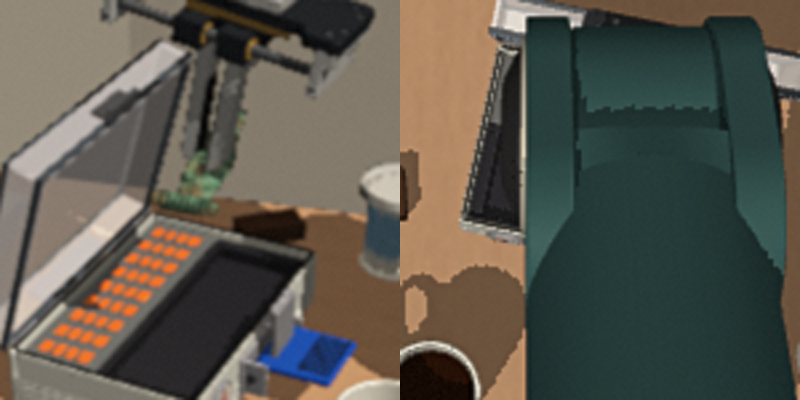

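Montage: the brooch hangs in the grip above the bay, roughly level lengthwise. The coil end is at montage (190,195) and the lid clear on the left. I check its roll numerically.

```bash
python3 - <<'E'
from h import *
im=cv2.imread('pics/s7.png');H,S,V=cv2.split(cv2.cvtColor(im,cv2.COLOR_BGR2HSV));C=cam('side')
t=np.array([.5387,-.1426,.1942]);yaw=1.358
cx=np.array([np.sin(yaw),-np.cos(yaw),0]);cy=np.array([np.cos(yaw),np.sin(yaw),0]);z=np.array([0,0,1.])
m=np.zeros(H.shape,bool);m[150:185,320:370]=((H>28)&(H<90)&(S>40))[150:185,320:370]
v,u=np.nonzero(m);print('mask',len(v),u.min(),u.max(),v.min(),v.max())
for r in range(160,183): 
    q=u[v==r]
    if len(q):print(r,q.min(),q.max(),len(q),end=' | ')
print()
for roll in(-.2,0,.17,.35): # + : +x side up
    X=np.cos(roll)*cx+np.sin(roll)*z;Z=-np.sin(roll)*cx+np.cos(roll)*z
    o=t-.0256*cy-.0117*Z
    P=[o+.085*cy+x*X+h*Z for x,h in((-.02,.01),(.02,.01),(-.02,0),(.02,0))]+[o-.09*cy]
    print(roll,proj('side',P,C).round(1).tolist())
E
```

```text
mask 339 327 358 150 184
160 342 344 3 | 161 341 344 4 | 162 340 354 6 | 163 339 354 8 | 164 338 354 9 | 165 338 353 9 | 166 337 353 10 | 167 337 353 8 | 168 337 353 10 | 169 336 353 14 | 170 335 352 18 | 171 335 351 17 | 172 335 350 16 | 173 335 350 16 | 174 334 349 16 | 175 334 349 13 | 176 329 347 9 | 177 328 347 14 | 178 328 346 18 | 179 329 345 17 | 180 329 345 17 | 181 327 347 21 | 182 328 348 21 | 
-0.2 [[338.5, 180.1], [319.7, 179.3], [339.4, 185.0], [320.7, 184.1], [367.6, 147.6]]
0 [[338.5, 182.0], [319.4, 177.4], [338.5, 186.7], [319.4, 182.1], [366.6, 147.5]]
0.17 [[338.2, 183.5], [319.3, 175.8], [337.4, 188.0], [318.6, 180.2], [365.7, 147.2]]
0.35 [[337.6, 185.0], [319.6, 174.2], [336.0, 189.0], [318.1, 178.2], [364.8, 146.8]]
```

```bash
python3 - <<'E'
from h import *
im=cv2.imread('pics/s7.png');H,S,V=cv2.split(cv2.cvtColor(im,cv2.COLOR_BGR2HSV))
g=((H>26)&(H<95)&(S>35));w=(H<26)&(S>90)
for r in range(128,190,1): print(r,''.join('#' if g[r,c] else ('o' if V[r,c]<60 else ('+' if w[r,c] else '.')) for c in range(312,385)))
E
```

```text
128 ......................oo.................oooooooo........oooooooooo......
129 ........................o...................oooo............oooooooooo...
130 ........................oo....................o...............ooooooooo..
131 .......................ooo........................................ooooo..
132 .......................oo..........o.................................oo..
133 ......................ooo.........oo.....................................
134 ......................oo.........o#o.....................................
135 ..............o.......oo........oooo.....................................
136 ............oo........oo........oooo.....................................
137 ...........oo........ooo........ooo......................................
138 ..........oo.........oo.........ooo......................................
139 .........oo..........oo.........ooo......................................
140 .....ooooo..........ooo.........ooo......................................
141 ....oooo............oo.........oooo......................................
142 ...o
[... 3035 characters left out ...]
81 ..........o.+++#####################.++++++++++++++++++++++..............
182 ............+++o#####################++++++++++++++++++++++++++++++......
183 ............+++++oo##################++++++++++++++++++++++++++++++++++++
184 .............++++++++++oo####o##..##.++++++++++++++++++++++++oooo++++++++
185 .................++++++++++++++++++++++++++++++++++ooooooooooooooo+++++++
186 ......................+++++++++++++++++++++++oooooooooooooooooooooo++++++
187 ..........................+++++++++++++++++ooooooooooooooooooooooooo+++++
188 ..............................+++++++++++++oooooooooooooooooooooooooo++++
189 ...o..............................+++++++++ooooooooooooooooooooooooooo+++
```

```bash
python3 - <<'E'
from h import *
s=read_state();t=s['ee_pos'];C=cam('wrist');im=snap('wrist','w8.png');H,S,V=cv2.split(cv2.cvtColor(im,cv2.COLOR_BGR2HSV))
print(t,s['tcp_rot']);print('tcp px',proj('wrist',t,C))
m=((H>28)&(H<95)&(S>45)).astype(np.uint8)
yaw=s['tcp_rot'][2];cx=np.array([np.sin(yaw),-np.cos(yaw)]);cy=np.array([np.cos(yaw),np.sin(yaw)])
n,L,st,ce=cv2.connectedComponentsWithStats(m)
for i in range(1,n):
    if st[i,4]>150: print(st[i],ce[i].round())
v,u=np.nonzero(m);P=ray('wrist',np.c_[u,v],t[2],C)[:,:2]-t[:2];a=P@cx*1e3;b=P@cy*1e3
k=(abs(a)<60)&(abs(b)<140)
for c in range(-120,100,10):
    q=a[k&(b>=c)&(b<c+10)]
    if len(q)>5: print(c+5,len(q),np.percentile(q,[2,50,98]).round(1))
E
```

```text
[ 0.53893315 -0.13751559  0.1939966 ] [2.97792508e+00 1.99376481e-03 1.36696122e+00]
tcp px [[316.46639037 287.80888485]]
[ 233  144  104  174 5292] [295. 210.]
[301 315  30  36 680] [317. 335.]
[319 397  19  27 264] [330. 407.]
-105 47 [-18.9  19.9  57.3]
-95 35 [-51.1 -16.6  35.2]
-85 26 [-57.    9.3  17.6]
-75 52 [-58.4   6.9  17.2]
-65 192 [2.1 7.3 9.9]
-55 63 [1.2 5.7 9.3]
-35 86 [-8.9  1.7 48.9]
-25 489 [-44.5  -0.2  26.4]
-15 254 [-52.5  -0.7  42.9]
-5 327 [-44.1   0.2   4.9]
5 335 [-18.3   0.3   4.5]
15 752 [-18.8  -4.8   6.7]
25 783 [-19.3  -8.2   3.4]
35 454 [-21.5  -7.7  -0.2]
45 736 [-31.4 -10.6  -2. ]
55 1646 [-33.7 -15.6   6.4]
65 381 [-25.2  -6.6   6.8]
```

The brooch sits turned about +0.18 rad in the grip and is level. I compensate with the tool yaw and lower it.

```bash
python3 - <<'E'
from h import *
e=rpyy(1.188,-.22);p=(.541,-.1364)
plan([((*p,.19),e),((*p,.12),e),((*p,.062),e),((*p,.047),e)])
E
```

```text
rows 2 dp [0.003, 0.008, 0.028] ang [-0.018, -0.01, 0.057] -> [ 0.541 -0.136  0.19 ] [ 2.92 -0.    1.19]
rows 2 dp [-0.001, -0.102, 0.456] ang [0.0, -0.0, -0.0] -> [ 0.541 -0.136  0.12 ] [ 2.92 -0.    1.19]
rows 2 dp [-0.0, -0.084, 0.377] ang [0.0, -0.0, -0.0] -> [ 0.541 -0.136  0.062] [ 2.92 -0.    1.19]
rows 1 dp [-0.0, -0.022, 0.097] ang [0.0, -0.0, -0.0] -> [ 0.541 -0.136  0.047] [ 2.92 -0.    1.19]
```

Call:
arm_command --targets '[{"dp":[0.001,0.003,0.01],"angular":[-0.006,-0.003,0.019]},{"dp":[0.002,0.006,0.02],"angular":[-0.012,-0.007,0.038]},{"dp":[0.003,0.008,0.028],"angular":[-0.018,-0.01,0.057]},{"dp":[0.003,0.008,0.028],"angular":[-0.018,-0.01,0.057]},{"dp":[0.003,0.008,0.028],"angular":[-0.018,-0.01,0.057]}]'

```text
time_s: 17.7
ee_pos: [0.541, -0.1359, 0.1901]
tcp_rot: [2.922, -0.001, 1.19]
force: [1.1, -0.7, -1.8]
finger_gap: 0.0085
grip_force: 19.4
```

```bash
python3 - <<'E'
from h import *
s=read_state();t=s['ee_pos'];C=cam('wrist');im=snap('wrist','w9.png');H,S,V=cv2.split(cv2.cvtColor(im,cv2.COLOR_BGR2HSV))
print(t,s['tcp_rot'])
m=((H>28)&(H<95)&(S>45));yaw=1.368
cx=np.array([np.sin(yaw),-np.cos(yaw)]);cy=np.array([np.cos(yaw),np.sin(yaw)]);bay=np.array([.5397,-.1623])
v,u=np.nonzero(m);P=ray('wrist',np.c_[u,v],t[2],C)[:,:2]-bay;a=P@cx*1e3;b=P@cy*1e3
k=(abs(a)<45)&(abs(b)<140)
for c in range(-120,120,10):
    q=a[k&(b>=c)&(b<c+10)]
    if len(q)>40: print(c+5,len(q),np.percentile(q,[2,50,98]).round(1))
print('bmax',np.percentile(b[k],99))
# bay foam edges: dark foam vs rest along chamber x, at y=+95 (beyond the coil)
for y in(90,96):
    x=np.arange(-60,20,2.);Q=bay+np.outer(x/1e3,cx)+y/1e3*cy
    px=proj('wrist',np.c_[Q,np.full(len(x),.042)],C).round().astype(int);print(y,[int(V[p[1],p[0]]) if 0<=p[1]<480 and 0<=p[0]<640 else -1 for p in px])
E
```

```text
[ 0.54102644 -0.13588507  0.19009576] [ 2.92158198e+00 -9.99773317e-04  1.19002303e+00]
-85 47 [-8.2 14.3 37.8]
-75 44 [-35.5 -11.2  12.4]
-65 51 [-44.  -28.2  17.2]
-45 102 [-35.9  -8.1  15.3]
-35 199 [-36.5  -8.9  -4.8]
-5 242 [-14.3  -7.5  34.9]
5 458 [-28.5  -8.1  29.1]
15 221 [-41.5  -6.6   1.3]
25 377 [-36.6  -3.7   0.9]
35 477 [-20.4  -4.2   4.7]
45 966 [-20.   -8.5   3.9]
55 714 [-19.1 -10.8   2.9]
65 480 [-19.1  -5.2   1.4]
75 861 [-22.5  -4.5  11.5]
85 1741 [-28.3  -9.7  12.6]
bmax 89.57175164978568
90 [221, 219, 218, 220, 220, 181, 175, 102, 52, 149, 54, 51, 49, 51, 52, 53, 56, 52, 74, 79, 78, 77, 80, 75, 77, 76, 77, 79, 79, 78, 76, 76, 75, 76, 79, 78, 78, 77, 78, 81]
96 [220, 220, 220, 220, 221, 222, 194, 97, 50, 145, 54, 50, 47, 55, 54, 56, 55, 79, 76, 79, 79, 76, 80, 78, 77, 79, 80, 78, 76, 74, 78, 78, 77, 79, 80, 77, 77, 78, 80, 74]
```

```bash
python3 - <<'E'
from h import *
e=rpyy(1.188,-.22);p=(.545,-.1370)
plan([((*p,.12),e),((*p,.062),e),((*p,.047),e)])
C=cam('wrist');t=read_state()['ee_pos'];print((-C[1].T@C[2])-t)
E
```

```text
rows 2 dp [0.005, -0.077, 0.462] ang [0.0, -0.0, 0.0] -> [ 0.545 -0.137  0.12 ] [ 2.92 -0.    1.19]
rows 2 dp [-0.0, -0.085, 0.377] ang [0.0, -0.0, 0.0] -> [ 0.545 -0.137  0.062] [ 2.92 -0.    1.19]
rows 1 dp [-0.0, -0.021, 0.098] ang [0.0, -0.0, 0.0] -> [ 0.545 -0.137  0.047] [ 2.92 -0.    1.19]
[-0.01184395  0.07646796  0.17607484]
```

Call:
arm_command --targets '[{"dp":[0.002,-0.02,0.12],"angular":[0,0,0]},{"dp":[0.003,-0.04,0.24],"angular":[0,0,0]},{"dp":[0.005,-0.06,0.36],"angular":[0,0,0]},{"dp":[0.005,-0.077,0.462],"angular":[0,0,0]}]'

```text
time_s: 18.08
ee_pos: [0.545, -0.1378, 0.1188]
tcp_rot: [2.922, -0.001, 1.188]
force: [-0.3, -0.7, -2.0]
finger_gap: 0.0087
grip_force: 19.4
```

Call:
arm_command --targets '[{"dp":[0,-0.022,0.1],"angular":[0,0,0]},{"dp":[0,-0.044,0.2],"angular":[0,0,0]},{"dp":[0,-0.066,0.3],"angular":[0,0,0]},{"dp":[0,-0.083,0.37],"angular":[0,0,0]},{"dp":[0,-0.083,0.37],"angular":[0,0,0]}]'

```text
time_s: 18.5
ee_pos: [0.5441, -0.1376, 0.061]
tcp_rot: [2.924, -0.001, 1.187]
force: [-0.6, 0.7, -2.5]
finger_gap: 0.0086
grip_force: 19.4
```

Call:
arm_command --targets '[{"dp":[0,-0.006,0.025],"angular":[0,0,0]},{"dp":[0,-0.011,0.05],"angular":[0,0,0]},{"dp":[0,-0.013,0.06],"angular":[0,0,0]},{"dp":[0,-0.013,0.06],"angular":[0,0,0]}]'

```text
time_s: 18.83
ee_pos: [0.5453, -0.1381, 0.0539]
tcp_rot: [2.921, -0.001, 1.186]
force: [-0.6, -0.1, -2.5]
finger_gap: 0.0085
grip_force: 19.4
```

Call:
arm_command --targets '[{"dp":[0,-0.002,0.01],"angular":[0,0,0]},{"dp":[0,-0.004,0.02],"angular":[0,0,0]},{"dp":[0,-0.004,0.02],"angular":[0,0,0]},{"dp":[0,-0.004,0.02],"angular":[0,0,0]}]'

```text
time_s: 19.17
ee_pos: [0.5452, -0.138, 0.0507]
tcp_rot: [2.921, -0.001, 1.185]
force: [0.5, 1.1, -1.6]
finger_gap: 0.009
grip_force: 19.4
```

Call:
arm_command --targets '[{"dp":[0,-0.001,0.007],"angular":[0,0,0]},{"dp":[0,-0.002,0.013],"angular":[0,0,0]},{"dp":[0,-0.002,0.013],"angular":[0,0,0]},{"dp":[0,-0.002,0.013],"angular":[0,0,0]}]'

```text
time_s: 19.5
ee_pos: [0.5453, -0.138, 0.0486]
tcp_rot: [2.921, -0.001, 1.186]
force: [0.5, 0.5, -2.1]
finger_gap: 0.0087
grip_force: 19.4
```

Call:
arm_command --targets '[{"dp":[0,-0.001,0.005],"angular":[0,0,0]},{"dp":[0,-0.002,0.01],"angular":[0,0,0]},{"dp":[0,-0.002,0.01],"angular":[0,0,0]},{"dp":[0,-0.002,0.01],"angular":[0,0,0]}]'

```text
time_s: 19.83
ee_pos: [0.546, -0.1381, 0.0477]
tcp_rot: [2.92, -0.002, 1.185]
force: [-0.3, 0.6, 7.7]
finger_gap: 0.0085
grip_force: 20.5
```

Call:
arm_command --targets '[{"dp":[0,-0.001,0.005],"angular":[0,0,0]},{"dp":[0,-0.002,0.01],"angular":[0,0,0]},{"dp":[0,-0.002,0.01],"angular":[0,0,0]},{"dp":[0,-0.002,0.01],"angular":[0,0,0]}]'

```text
time_s: 20.17
ee_pos: [0.5466, -0.1382, 0.0471]
tcp_rot: [2.918, -0.001, 1.186]
force: [-7.1, 2.0, 24.7]
finger_gap: 0.0091
grip_force: 21.5
```

Call:
arm_command --targets '[{"dp":[0,0.002,-0.01],"angular":[0,0,0]},{"dp":[0,0.002,-0.012],"angular":[0,0,0]},{"dp":[0,0.002,-0.012],"angular":[0,0,0]}]'

```text
time_s: 20.42
ee_pos: [0.5456, -0.1381, 0.0477]
tcp_rot: [2.92, -0.002, 1.186]
force: [2.3, -1.2, 2.3]
finger_gap: 0.0083
grip_force: 19.6
```

Call:
arm_command --targets '[{"dp":[0,0,0],"angular":[0,0,0]},{"dp":[0,0,0],"angular":[0,0,0]},{"dp":[0,0,0],"angular":[0,0,0]},{"dp":[0,0,0],"angular":[0,0,0]},{"dp":[0,0,0],"angular":[0,0,0]}]' --gripper 0.45

```text
time_s: 20.83
ee_pos: [0.5451, -0.1381, 0.0473]
tcp_rot: [2.921, -0.001, 1.185]
force: [-0.4, 0.5, -0.3]
finger_gap: 0.026
grip_force: 0.0
```

Call:
arm_command --targets '[{"dp":[0,0.01,-0.06],"angular":[0,0,0]},{"dp":[0,0.02,-0.14],"angular":[0,0,0]},{"dp":[0,0.03,-0.34],"angular":[0,0,0]},{"dp":[0,0.04,-0.54],"angular":[0,0,0]},{"dp":[0,0.05,-0.74],"angular":[0,0,0]}]'

```text
time_s: 21.25
ee_pos: [0.529, -0.1312, 0.1596]
tcp_rot: [2.921, -0.002, 1.186]
force: [0.5, 0.0, 0.2]
finger_gap: 0.026
grip_force: 0.0
```

```bash
python3 - <<'E'
from h import *
s=read_state();t=s['ee_pos'];print(t,s['tcp_rot'],s['force'])
C=cam('wrist');im=snap('wrist','w10.png');snap('side','s10.png');H,S,V=cv2.split(cv2.cvtColor(im,cv2.COLOR_BGR2HSV))
yaw=1.368;m=((H>28)&(H<95)&(S>45))
cx=np.array([np.sin(yaw),-np.cos(yaw)]);cy=np.array([np.cos(yaw),np.sin(yaw)]);bay=np.array([.5397,-.1623])
v,u=np.nonzero(m);P=ray('wrist',np.c_[u,v],.044,C)[:,:2]-bay;a=P@cx*1e3;b=P@cy*1e3
k=(abs(a)<45)&(abs(b)<140)
for c in range(-120,120,10):
    q=a[k&(b>=c)&(b<c+10)]
    if len(q)>30: print(c+5,len(q),np.percentile(q,[2,50,98]).round(1))
print('bmax',np.percentile(b[k],99))
for y in(-60,80,97):
    x=np.arange(-60,50,3.);Q=bay+np.outer(x/1e3,cx)+y/1e3*cy
    px=proj('wrist',np.c_[Q,np.full(len(x),.048)],C).round().astype(int);print(y,[int(V[p[1],p[0]]) if 0<=p[1]<480 and 0<=p[0]<640 else -1 for p in px])
E
```

```text
[ 0.52902898 -0.13116353  0.15955381] [ 2.92126649e+00 -1.61901838e-03  1.18635503e+00] [0.50131378 0.04721325 0.16494634]
-75 39 [-3.4  2.8 29.5]
-65 70 [-3.3  5.5 29.9]
-45 147 [-36.4   0.3  27.8]
-35 194 [-30.1   2.4  27. ]
-25 266 [-25.8   5.4  21.5]
-15 311 [-11.4  -1.5  11. ]
-5 348 [-13.5  -0.7  14.3]
5 278 [-15.   -2.5  13.5]
15 262 [-15.8   1.9  12.7]
25 285 [-16.    1.4  11.9]
35 307 [-15.9  -2.4   9.7]
45 270 [-15.1   0.1   8.8]
55 262 [-14.7  -5.3   7.7]
65 174 [-14.7   1.8   7.6]
75 441 [-22.9  -1.1  16.4]
85 520 [-24.1  -4.4  17.2]
bmax 87.32906173198388
-60 [60, 58, 55, 53, 57, 60, 59, 51, 52, 52, 56, 61, 83, 80, 89, 85, 85, 85, 83, 165, 182, 173, 151, 68, 91, 91, 90, 29, 23, 28, 24, 106, 106, 107, 108, 106, 107]
80 [220, 220, 222, 201, 188, 75, 150, 51, 43, 48, 50, 54, 176, 160, 144, 111, 182, 178, 140, 123, 142, 134, 156, 104, 148, 115, 132, 137, 57, 51, 63, 66, 73, 74, 73, 149, 150]
97 [221, 221, 219, 220, 214, 93, 155, 51, 49, 49, 53, 71, 76, 79, 79, 74, 76, 75, 76, 75, 73, 77, 77, 73, 78, 75, 76, 75, 76, 76, 74, 63, 68, 75, 73, 147, 151]
```

```bash
python3 - <<'E'
from h import *
im=cv2.imread('pics/s10.png');H,S,V=cv2.split(cv2.cvtColor(im,cv2.COLOR_BGR2HSV));C=cam('side')
yaw=1.368;cx=np.array([np.sin(yaw),-np.cos(yaw),0]);cy=np.array([np.cos(yaw),np.sin(yaw),0]);bay=np.array([.5397,-.1623,.036])
o=bay-.002*cx
print('expect coil ends mid-height, top',proj('side',[o+.085*cy+x*cx+np.array([0,0,z]) for x,z in((-.02,.012),(.02,.012),(0,.023))],C).round(1).tolist())
g=((H>28)&(H<95)&(S>45))
p=proj('side',o+.085*cy,C)[0].astype(int)
for r in range(p[1]-35,p[1]+6): print(r,''.join('#' if g[r,c] else '.' for c in range(p[0]-25,p[0]+50)))
print(p)
O=np.array([.572,-.169,0]);pre=O+.095*cx
plan([((.525,-.131,.30),rpyy(1.188,-.1)),((*((O-.02*cx)[:2]),.36),rpy(2.2)),((*pre[:2],.33),rpy(2.94)),((*pre[:2],.212),rpy(2.94))])
E
```

```text
expect coil ends mid-height, top [[335.7, 246.6], [318.0, 241.5], [326.8, 239.6]]
213 ...........................................................................
214 ..................................................#######..................
215 ................................................########...................
216 ...........................................############....................
217 ..........................................#############....................
218 ..........................................#############....................
219 .........................................#############.....................
220 ..........................................##########.......................
221 ..........................................#########........................
222 ......................................###############......................
223 .....................................###############.......................
224 ....................................################.......................
225 ...................................#################..
[... 2188 characters left out ...]
.........................................................................
[326 248]
rows 4 dp [-0.009, 0.167, -0.9] ang [0.041, -0.0, -0.001] -> [ 0.525 -0.131  0.3  ] [ 3.04 -0.    1.19]
rows 5 dp [-0.071, 0.146, -0.186] ang [0.014, 0.008, -0.161] -> [ 0.539 -0.148  0.33 ] [3.09 0.01 1.7 ]
rows 5 dp [-0.126, 0.087, -0.195] ang [0.015, 0.008, -0.161] -> [ 0.552 -0.165  0.36 ] [-3.14 -0.    2.2 ]
rows 3 dp [-0.284, 0.258, 0.1] ang [-0.0, -0.0, -0.118] -> [ 0.609 -0.177  0.345] [-3.14 -0.    2.57]
rows 3 dp [-0.358, 0.137, 0.1] ang [-0.0, -0.0, -0.117] -> [ 0.665 -0.188  0.33 ] [ 3.14 -0.    2.94]
rows 3 dp [-0.0, -0.0, 0.786] ang [0.0, -0.0, -0.0] -> [ 0.665 -0.188  0.212] [ 3.14 -0.    2.94]
```

The brooch lies flat in the bay: its coil ends are where a flat brooch puts them, to within 3 px. Now the lid: I shut the fingers and go up and over to its rear face.

Call:
arm_command --targets '[{"dp":[-0.002,0.04,-0.22],"angular":[0.01,0,0]},{"dp":[-0.004,0.08,-0.45],"angular":[0.02,0,0]},{"dp":[-0.007,0.12,-0.68],"angular":[0.03,0,0]},{"dp":[-0.009,0.167,-0.9],"angular":[0.041,0,-0.001]},{"dp":[-0.009,0.167,-0.9],"angular":[0.041,0,-0.001]}]' --gripper 1

```text
time_s: 21.77
ee_pos: [0.5264, -0.1315, 0.3014]
tcp_rot: [3.044, -0.002, 1.189]
force: [0.7, 0.4, 0.0]
finger_gap: 0.0006
grip_force: 0.0
```

Call:
arm_command --targets '[{"dp":[-0.014,0.03,-0.037],"angular":[0.003,0.002,-0.032]},{"dp":[-0.028,0.06,-0.074],"angular":[0.006,0.003,-0.064]},{"dp":[-0.043,0.09,-0.111],"angular":[0.008,0.005,-0.097]},{"dp":[-0.057,0.117,-0.149],"angular":[0.011,0.006,-0.129]},{"dp":[-0.071,0.146,-0.186],"angular":[0.014,0.008,-0.161]}]'

```text
time_s: 22.18
ee_pos: [0.5379, -0.1482, 0.3252]
tcp_rot: [3.097, 0.009, 1.7]
force: [-0.8, 1.2, 0.2]
finger_gap: 0.0005
grip_force: 0.0
```

Call:
arm_command --targets '[{"dp":[-0.025,0.017,-0.039],"angular":[0.003,0.002,-0.032]},{"dp":[-0.05,0.035,-0.078],"angular":[0.006,0.003,-0.064]},{"dp":[-0.076,0.052,-0.117],"angular":[0.009,0.005,-0.097]},{"dp":[-0.1,0.07,-0.156],"angular":[0.012,0.006,-0.129]},{"dp":[-0.126,0.087,-0.195],"angular":[0.015,0.008,-0.161]}]'

```text
time_s: 22.6
ee_pos: [0.5518, -0.1653, 0.3552]
tcp_rot: [-3.137, -0.007, 2.207]
force: [-0.5, -0.0, -0.3]
finger_gap: 0.0004
grip_force: 0.0
```

```bash
python3 - <<'E'
from h import *
yaw=1.368;cx=np.array([np.sin(yaw),-np.cos(yaw),0]);O=np.array([.572,-.169,0]);pre=O+.097*cx
s=read_state();print(s['ee_pos'],s['tcp_rot'],s['joint_pos'].round(2))
plan([((*pre[:2],.33),rpy(2.94)),((*pre[:2],.212),rpy(2.94))],amax=20)
E
```

```text
[ 0.55183998 -0.16528796  0.35517141] [-3.13739506 -0.0067365   2.20657458] [ 0.83  0.31 -0.76  1.51  0.21  1.42  0.7 ]
rows 2 dp [-0.194, 0.175, 0.054] ang [-0.0, -0.001, -0.078] -> [ 0.59  -0.173  0.347] [-3.14 -0.    2.45]
rows 2 dp [-0.231, 0.123, 0.055] ang [-0.0, -0.001, -0.078] -> [ 0.629 -0.181  0.338] [-3.14 -0.    2.7 ]
rows 2 dp [-0.253, 0.064, 0.055] ang [-0.001, -0.001, -0.077] -> [ 0.667 -0.189  0.33 ] [3.14 0.   2.94]
rows 3 dp [0.001, -0.001, 0.786] ang [0.0, 0.0, -0.0] -> [ 0.667 -0.189  0.212] [3.14 0.   2.94]
```

Call:
arm_command --targets '[{"dp":[-0.1,0.09,0.02],"angular":[0,0,-0.039]},{"dp":[-0.194,0.175,0.054],"angular":[0,-0.001,-0.078]},{"dp":[-0.194,0.175,0.054],"angular":[0,-0.001,-0.078]}]'

```text
time_s: 22.85
ee_pos: [0.5916, -0.1739, 0.3448]
tcp_rot: [-3.14, -0.006, 2.454]
force: [0.4, 0.0, -0.6]
finger_gap: 0.0006
grip_force: 0.0
```

Call:
arm_command --targets '[{"dp":[-0.115,0.06,0.02],"angular":[0,0,-0.039]},{"dp":[-0.231,0.123,0.055],"angular":[0,-0.001,-0.078]},{"dp":[-0.231,0.123,0.055],"angular":[0,-0.001,-0.078]}]'

```text
time_s: 23.1
ee_pos: [0.6297, -0.1818, 0.3362]
tcp_rot: [-3.14, -0.003, 2.698]
force: [-0.1, -0.4, 0.0]
finger_gap: 0.0005
grip_force: 0.0
```

Call:
arm_command --targets '[{"dp":[-0.126,0.03,0.02],"angular":[0,0,-0.039]},{"dp":[-0.253,0.064,0.055],"angular":[-0.001,-0.001,-0.077]},{"dp":[-0.253,0.064,0.055],"angular":[-0.001,-0.001,-0.077]},{"dp":[-0.253,0.064,0.055],"angular":[-0.001,-0.001,-0.077]}]'

```text
time_s: 23.43
ee_pos: [0.6667, -0.189, 0.329]
tcp_rot: [3.139, 0.0, 2.93]
force: [-0.4, -0.5, 1.0]
finger_gap: 0.0007
grip_force: 0.0
```

Call:
arm_command --targets '[{"dp":[0,0,0.25],"angular":[0,0,0]},{"dp":[0,0,0.5],"angular":[0,0,0]},{"dp":[0,0,0.7],"angular":[0,0,0]},{"dp":[0,0,0.786],"angular":[0,0,0]},{"dp":[0,0,0.786],"angular":[0,0,0]}]'

```text
time_s: 23.85
ee_pos: [0.6655, -0.1893, 0.2095]
tcp_rot: [3.141, -0.002, 2.931]
force: [0.1, 0.0, 0.7]
finger_gap: 0.0007
grip_force: 0.0
```

```bash
python3 - <<'E'
from h import *
yaw=1.368;cx=np.array([np.sin(yaw),-np.cos(yaw),0]);cy=np.array([np.cos(yaw),np.sin(yaw),0]);O=np.array([.572,-.169,0])
s=read_state();t=s['ee_pos'];print(t,s['tcp_rot'],s['force']);X=(t-O)@cx;print('chamber',X,(t-O)@cy,t[2])
for th in np.arange(1.3,-.01,-.1):
    P=np.array([.08-.15*np.cos(th)+.033*np.sin(th)+.008*min(1,1),.055+.15*np.sin(th)+.033*np.cos(th)])
    print(round(th,2),P.round(4),'dp x,z from here',((X-P[0])/.15).round(3),((t[2]-P[1])/.15).round(3))
E
```

```text
[ 0.66553221 -0.18931019  0.20954107] [ 3.14062552e+00 -1.94735017e-03  2.93062628e+00] [0.12665272 0.04513955 0.71115709]
chamber 0.09570612912499037 -0.0010557314859311734 0.2095410684301938
1.3 [0.0797 0.2084] dp x,z from here 0.107 0.008
1.2 [0.0644 0.2068] dp x,z from here 0.209 0.019
1.1 [0.0494 0.2036] dp x,z from here 0.309 0.039
1.0 [0.0347 0.1991] dp x,z from here 0.407 0.07
0.9 [0.0206 0.193 ] dp x,z from here 0.501 0.11
0.8 [0.0072 0.1856] dp x,z from here 0.59 0.16
0.7 [-0.0055  0.1769] dp x,z from here 0.674 0.218
0.6 [-0.0172  0.1669] dp x,z from here 0.752 0.284
0.5 [-0.0278  0.1559] dp x,z from here 0.823 0.358
0.4 [-0.0373  0.1438] dp x,z from here 0.887 0.438
0.3 [-0.0455  0.1309] dp x,z from here 0.942 0.525
0.2 [-0.0525  0.1171] dp x,z from here 0.988 0.616
0.1 [-0.058   0.1028] dp x,z from here 1.024 0.712
-0.0 [-0.062  0.088] dp x,z from here 1.051 0.81
```

Call:
arm_command --targets '[{"dp":[0.06,0,0.005],"angular":[0,0,0]},{"dp":[0.107,0,0.008],"angular":[0,0,0]},{"dp":[0.16,0,0.014],"angular":[0,0,0]},{"dp":[0.209,0,0.019],"angular":[0,0,0]},{"dp":[0.309,0,0.039],"angular":[0,0,0]}]'

```text
time_s: 24.27
ee_pos: [0.6226, -0.1797, 0.207]
tcp_rot: [3.141, 0.004, 2.932]
force: [1.7, -0.9, 3.2]
finger_gap: 0.0003
grip_force: 1.7
```

Call:
arm_command --targets '[{"dp":[0.05,0,0.015],"angular":[0,0,0]},{"dp":[0.098,0,0.031],"angular":[0,0,0]},{"dp":[0.145,0,0.05],"angular":[0,0,0]},{"dp":[0.192,0,0.071],"angular":[0,0,0]},{"dp":[0.236,0,0.096],"angular":[0,0,0]}]'

```text
time_s: 24.68
ee_pos: [0.5868, -0.1723, 0.1908]
tcp_rot: [3.141, 0.002, 2.933]
force: [0.6, -1.0, 3.2]
finger_gap: 0.0003
grip_force: 1.3
```

Call:
arm_command --targets '[{"dp":[0.045,0,0.025],"angular":[0,0,0]},{"dp":[0.088,0,0.053],"angular":[0,0,0]},{"dp":[0.129,0,0.083],"angular":[0,0,0]},{"dp":[0.168,0,0.116],"angular":[0,0,0]},{"dp":[0.207,0,0.149],"angular":[0,0,0]}]'

```text
time_s: 25.1
ee_pos: [0.5563, -0.1658, 0.1679]
tcp_rot: [3.141, 0.001, 2.933]
force: [0.5, 0.4, 2.8]
finger_gap: 0.0004
grip_force: 1.2
```

Call:
arm_command --targets '[{"dp":[0.036,0,0.036],"angular":[0,0,0]},{"dp":[0.071,0,0.074],"angular":[0,0,0]},{"dp":[0.103,0,0.113],"angular":[0,0,0]},{"dp":[0.135,0,0.154],"angular":[0,0,0]},{"dp":[0.163,0,0.197],"angular":[0,0,0]}]'

```text
time_s: 25.52
ee_pos: [0.5325, -0.1607, 0.1383]
tcp_rot: [3.141, 0.001, 2.933]
force: [-0.5, -0.9, 2.9]
finger_gap: 0.0004
grip_force: 1.4
```

Call:
arm_command --targets '[{"dp":[0.027,0,0.044],"angular":[0,0,0]},{"dp":[0.05,0,0.089],"angular":[0,0,0]},{"dp":[0.073,0,0.135],"angular":[0,0,0]},{"dp":[0.092,0,0.183],"angular":[0,0,0]},{"dp":[0.109,0,0.231],"angular":[0,0,0]}]'

```text
time_s: 25.93
ee_pos: [0.5167, -0.1573, 0.1035]
tcp_rot: [3.14, 0.001, 2.933]
force: [-2.7, 0.1, 3.5]
finger_gap: 0.0003
grip_force: 1.6
```

Call:
arm_command --targets '[{"dp":[0.01,0,0.03],"angular":[0,0,0]},{"dp":[0.019,0,0.069],"angular":[0,0,0]},{"dp":[0.027,0,0.09],"angular":[0,0,0]},{"dp":[0.027,0,0.098],"angular":[0,0,0]},{"dp":[0.027,0,0.098],"angular":[0,0,0]}]'

```text
time_s: 26.35
ee_pos: [0.513, -0.1564, 0.0892]
tcp_rot: [3.14, 0.001, 2.933]
force: [-1.1, -0.7, 2.1]
finger_gap: 0.0008
grip_force: 1.1
```

Call:
arm_command --targets '[{"dp":[0,0,0.007],"angular":[0,0,0]},{"dp":[0,0,0.012],"angular":[0,0,0]},{"dp":[0,0,0.015],"angular":[0,0,0]},{"dp":[0,0,0.015],"angular":[0,0,0]}]'

```text
time_s: 26.68
ee_pos: [0.5132, -0.1564, 0.0876]
tcp_rot: [3.141, 0.001, 2.933]
force: [-5.4, 1.3, 10.8]
finger_gap: 0.0006
grip_force: 5.0
```

Call:
arm_command --targets '[{"dp":[0,0,0.004],"angular":[0,0,0]},{"dp":[0,0,0.008],"angular":[0,0,0]},{"dp":[0,0,0.008],"angular":[0,0,0]},{"dp":[0,0,0.008],"angular":[0,0,0]}]'

```text
time_s: 27.02
ee_pos: [0.5131, -0.1564, 0.0867]
tcp_rot: [3.141, 0.001, 2.933]
force: [-9.6, 1.8, 18.5]
finger_gap: 0.0005
grip_force: 9.2
```

Call:
arm_command --targets '[{"dp":[0,0,-0.02],"angular":[0,0,0]},{"dp":[0,0,-0.04],"angular":[0,0,0]},{"dp":[0,0,-0.06],"angular":[0,0,0]},{"dp":[0,0,-0.06],"angular":[0,0,0]},{"dp":[0,0,-0.06],"angular":[0,0,0]}]'

```text
time_s: 27.43
ee_pos: [0.5133, -0.1566, 0.0952]
tcp_rot: [3.141, 0.002, 2.933]
force: [0.1, -0.4, -0.0]
finger_gap: 0.0007
grip_force: 0.0
```

```bash
python3 - <<'E'
from h import *
s=read_state();print(s['ee_pos'],s['force'],s['grip_force'])
a=cv2.imread('pics/side0.png').astype(int);b=snap('side','s12.png').astype(int)
# lid rim corner region near side: compare with the shut picture
c=proj('side',[(.5165,-.036,.088),(.671,-.070,.088)]).round().astype(int);print(c.tolist())
for (u,v) in c:
    print(np.abs(a[v-14:v+14,u-14:u+14]-b[v-14:v+14,u-14:u+14]).sum(2).mean())
E
```

```text
[ 0.51327538 -0.15664961  0.09518352] [ 0.13647648 -0.35156427 -0.00742306] 0.0
[[340, 243], [270, 222]]
25.14030612244898
39.9375
```

Call:
arm_command --targets '[{"dp":[0,0,-0.2],"angular":[0,0,0]},{"dp":[0,0,-0.4],"angular":[0,0,0]},{"dp":[0,0,-0.65],"angular":[0,0,0]},{"dp":[0,0,-0.9],"angular":[0,0,0]},{"dp":[0,0,-0.9],"angular":[0,0,0]}]'

```text
time_s: 27.9
ee_pos: [0.5155, -0.1566, 0.2361]
tcp_rot: [-3.141, 0.009, 2.933]
force: [0.9, 1.1, 0.7]
finger_gap: 0.0005
grip_force: 0.0
```

Call:
arm_command --targets '[{"dp":[0.2,0,-0.1],"angular":[0,0,0]},{"dp":[0.4,0,-0.2],"angular":[0,0,0]},{"dp":[0.6,0,-0.3],"angular":[0,0,0]},{"dp":[0.6,0,-0.3],"angular":[0,0,0]},{"dp":[0.6,0,-0.3],"angular":[0,0,0]}]'

```text
time_s: 28.32
ee_pos: [0.4243, -0.1389, 0.2759]
tcp_rot: [-3.139, 0.003, 2.931]
force: [0.4, -0.4, 0.5]
finger_gap: 0.0007
grip_force: 0.0
```

```bash
python3 - <<'E'
from h import *
s=read_state();print(s['time_s'],s['ee_pos'],s['force'])
a=cv2.imread('pics/side0.png');b=snap('side','s13.png');w=snap('wrist','w13.png')
A=a[215:275,262:350].astype(int);B=b[215:275,262:350].astype(int);print('near lid region vs shut',np.abs(A-B).sum(2).mean())
# lid edge lines: registration of near side strip
g=lambda x:np.float32(cv2.cvtColor(x[190:275,262:350],cv2.COLOR_BGR2GRAY));print('shift',cv2.phaseCorrelate(cv2.Laplacian(g(a),5),cv2.Laplacian(g(b),5)))
H,S,V=cv2.split(cv2.cvtColor(b,cv2.COLOR_BGR2HSV));H0,S0,V0=cv2.split(cv2.cvtColor(a,cv2.COLOR_BGR2HSV))
for h,q,n in((H0,S0,'before'),(H,S,'after')):
    v,u=np.nonzero((h>105)&(h<130)&(q>150));k=(u>350)&(u<410)&(v>220)&(v<260);print(n,'paddle px',k.sum(),u[k].mean().round(1),v[k].mean().round(1))
for z0,roi in((.026,(280,290,345,325)),):
    x0,y0,x1,y1=roi;m=((H<14)&(S>90)&(V<110)).astype(np.uint8)[y0-20:y1+10,x0:x1];print('block px',m.sum())
E
```

```text
28.3167 [ 0.42426328 -0.13887429  0.2759243 ] [ 0.38471612 -0.36475303  0.51543514]
near lid region vs shut 7.290340909090909
shift ((-0.04682115400422049, -0.21022236969702845), 0.5704925626589928)
before paddle px 422 382.5 238.5
after paddle px 436 382.9 238.3
block px 1093
```

The lid matches the shut picture (shift under 0.3 px), the paddle is back at rest, the block is on the desk and the robot is clear.

```bash
python3 -c "
from workcell import ticket
print(ticket.hand_in())"
```

```text
the job is handed in; nothing more can be done
None
```

I handed the job in at 28 s of the 72 s allowed; the judge's verdict wasn't shown. The walnut block was set flat on the desk, the brooch measured flat in the foam bay before the lid was shut, and the lid stayed shut with the catch paddle back at rest after I let go.

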